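Wedge a slate into the holding board

ROBOT

A 6-joint arm with a two-finger parallel gripper is mounted at the origin on a cart in front of the work surface, level with it; the furniture and walls round the work are solid. World frame = base frame: x ahead of the robot, y to its left, z up, the work surface at z = 0. Lengths are in mm, angles in rad, forces in N, time in s.
With the tool pointing down it reaches from about 350 to 875 mm from the base axis. Payload 15.5 kg.
Tool frame: the origin (TCP) lies at the very end of the fingers, on their centre line; the grasp point (between the pads) lies 19 mm behind it (env.grip_point_offset is the distance from the TCP to the grasp point, in mm); x points along the fingers, y is the direction in which the jaws open and shut, and the axes are right-handed (so a half turn about x gives the same grasp; the last joint's range is limited). The gripper opens to 85 mm and grips with 20 to 120 N. Pads are 22 mm wide; open, the fingers measure 114 mm over their backs; the gripper's body (76 mm by 85 mm) begins 54 mm behind the grasp point. The pads swing forward as they close: fully open they stand 13 mm farther back than shut.
Start: joints at [-1.272, 0.494, 1.345, -0, 1.302, -0.096], TCP at [239.814, -577.162, 231.277] pointing down, gripper open.
Joint ranges: [-2.91, 2.91], [-0.82, 2.16], [0.22, 2.67], [-1.22, 4.37], [0.12, 2.79], [-3.08, 3.08]. Speed limits (rad/s): [1.89, 1.89, 2.57, 3.01, 3.01, 3.01].

INTERFACE

Orientations are given as a 3x3 rotation matrix whose columns are the frame's x, y, z axes.
In Python, from rig import env gives the robot as it stands. The module is installed in compiled form; this text tells all that it offers.
- The arm moves only by the tool send_rows, never from a script. Its argument "rows" is a list of rows, each a list of 3 entries, a list of its own where there are three numbers: the shift along the tool's x, y, z in m, then the turn, a rotation vector about the tool's x, y, z in rad, then the closure in counts, from 0 (fully open) to 255 (shut). A call has 1 to 8 rows; each row is the pose to reach, as a shift and turn from the pose commanded when the call began, along the tool's axes at that moment; what a row does not reach only later rows make up. A row lasts 1/10 s, in which the tool goes at most 50 mm and 8.59 degrees, less where a joint would pass 70% of its speed; a pose out of reach is approached as far as the arm can. A call with a gripper value outside its range is refused whole. The fingers move at their own pace and stop on an object; "squeeze" is the grip in N (left out, the last holds). Time passes only in rows, so rows that repeat a pose let the fingers close. It gives the time, the measured TCP pose, the force and the opening at its end, in the units of the state.
- env.state(): the state, without advancing time (a new reading comes with each control period).
- env.get_image(name): name is "side" or "top"; returns a dict with "image" (384x512x3 uint8, red, green, blue), "fx", "fy", "cx", "cy" (pixels), "R" (3x3) and "t" (3): a world point X has camera coordinates R X + t. Camera axes: x right, y down, z forward; pixel columns grow to the right and rows downward; lengths in mm; the calibration is good to about 2 mm. A picture is of the moment at which its call begins. There is no depth.
- env.sign_off(): hands the job in, once; it reports no verdict.
Trained networks look in a picture, given as the dict that the camera call returned (one of the last four; its "shot" number tells which), for a name from the list of things; names that differ only in an ending like _2 or _b are one class to them, and where a whole thing is asked for, a point or a joint stands for the part that bears it (a point fixed in the world has none). Each returns a list of dicts, best first, with "confidence" (0 to 1); they miss things now and then, are a little off and sometimes report something else, mostly with a low value. They report only what shows in the picture. A call takes as long as a camera call.
- env.boxes_of(picture, name): "centre" ([column, row] in pixels, amid what is visible of it).
- env.silhouettes(picture, name): "region" (384x512 bool, what is visible of it) and "centre" ([column, row] in pixels, amid what is visible of it).
The state is a dict: "time_s": time; "joint_positions": joint angles; "qd": joint speeds; "tau": joint torques, N m; "tcp_pos": TCP position; "eef_rot": TCP orientation; "ft_force": force on the tool from outside, world axes, zero at the start; "wrist_torque": the same for the moment, N m; "width": opening from 0.0 (shut) to 1.0 (fully open).
Only numpy, scipy, OpenCV 4.12 (cv2) and the standard library are available. Lean on these libraries where they do the work, as an engineer would, in place of code of your own. Each camera call takes 0.05 s, during which the arm holds its last target.

TASK

Clamp the slate that lies loose in the wooden holding board: slip the thin end of the wooden wedge lightly by hand into the slot between the sliding jaw and the slanted cleat and let go of it. Then take the hammer and, with its flat face, drive the wedge with light taps until another tap no longer moves it and the slate is gripped firmly; slate cracks easily, so do not force it. Lay the hammer flat on the bare table and leave the bottles, lens, brush and ammonite where they are.

Things in the scene. Friction and masses are not known exactly. Their poses are not given: they have to be found in the camera images.
- board: holding board, fixed: plywood 256 x 256 x 12 mm (top at z = 12 mm), 12 mm toward -y of its origin (table level). x runs across the clamp: fence (locked by wing nuts at a setting that differs each time by some mm), slate, sliding jaw, slot, slanted cleat; +y is the way the wedge is driven. Jaw and fence are 20 mm high, the cleat 24 mm; all run from y = -45 to +85 mm. The cleat's face slants so that the slot narrows by 2 mm in 15 mm toward +y
- slot_mouth (a point): corner of the cleat's face at the open, wide end of the slot, on the board's top; axes as the board's. The slot lies to its -x side, up to the jaw, about 18 mm wide there while the jaw is open; the wedge enters along +y
- jaw (a joint): wooden sliding jaw, 26 mm wide, between slate and slot; 0 = fully open (toward the cleat), grows toward the slate, up to 25 mm. It slides with about 2 N of friction and does not spring back
- jaw_face (a point): on the jaw's flat face on the slot side, at its end at the slot mouth, 12 mm above the board's top; axes as the board's, the face is square to x
- slab: ragged grey-brown piece of slate, about 76 x 182 x 16 mm, lying flat on the board between fence and jaw with a few mm of play, long way along the board's y; roughly 70 mm across where it will be gripped. Origin at its underside
- slab_center (a point): centre of the slate, 8 mm above its underside
- wedge: dark hardwood wedge, loose, 0.12 kg, 190 long (y, +y is the thin end), 32 high. Origin on its underside 95 from either end. Straight side at x = -12 (goes along the jaw). Other side: at x = +18 from y = -95 to -45 (parallel shank, 30 thick, for gripping), then tapering 2 in 15 to x = +1 at y = +83; the last 12 mm is a blunt nose, 7 mm thick. Once driven it holds by friction
- wedge_grip (a point): centre of the wedge's shank, 16 mm above its underside, 25 mm from the thick end, 15 mm from either side; axes as the wedge's
- wedge_tip (a point): centre of the wedge's blunt thin end, 165 mm from wedge_grip along +y and 9 mm toward -x; 16 mm above its underside
- wedge_head (a point): centre of the wedge's flat thick end (30 x 32 mm), where the hammer strikes; driven along the wedge's +y. The resistance rises steeply once the slate is pinched: taps of about 12 to 25 N seat it, over about 40 N the slate may crack
- hammer: hammer, 0.52 kg, lying flat: ash handle along its y from y = -140 to 110 mm (the head is at +y), head across it from x = -56 (flat striking face) to x = +56 (chisel edge), y = 110 to 138, 29 high. Origin at the underside of its middle; it balances at y = +39
- hammer_neck (a point): on the handle's axis 25 mm short of the head, half-way up (14.5 mm above the table as it lies); the handle is about 17 wide and 17 high here; axes as the hammer's. A good grip close to the head
- hammer_face (a point): centre of the hammer's flat striking face (about 17 wide, 20 high), which looks along the hammer's -x; seen from hammer_neck it lies 47.5 mm toward -x and 40.5 mm toward +y, at the same height
- glue_bottle: small brown glue bottle, 36 mm round, 95 high, a bystander; origin at its foot
- resin_bottle: white bottle with an orange cap, 52 mm round, 125 high, a bystander; origin at its foot
- loupe: black hand lens, 45 x 56 x 12 mm, a bystander; origin at its underside
- dust_brush: flat dust brush, 213 mm long, 53 wide, 18 high, a bystander; origin at its underside
- ammonite: ammonite, 65 x 71 x 15 mm, a bystander; origin at its underside

How it is judged (in metres and radians):
On the way, in this order (a step that is already met when the one before it is completed fails the run):
1. the wedge lies on the board with its thin end at least 25 mm inside the slot and is let go, the slate not yet gripped firmly (y of wedge_tip in the frame of slot_mouth above 0.025 m and angle between the y axis of wedge and the y axis of board, either way round below 0.2 rad and z of wedge_tip in the frame of slot_mouth below 0.024 m and contact force between each of the fingers, hammer and wedge below 0.1 N and x of wedge_tip in the frame of slot_mouth between -0.06 and 0 m and contact force between jaw and slab below 15 N), for 0.2 s.
2. the held hammer's flat face drives the wedge head so that the jaw presses on the slate (contact force between hammer and wedge above 3 N and contact force between jaw and slab above 3 N and contact force between the fingers and hammer above 3 N and distance between hammer_face and wedge_head below 0.035 m).
3. the hammer is drawn back at least 4 mm from the wedge (contact force between hammer and wedge below 0.1 N and y of hammer_face in the frame of wedge below -0.099 m).
4. it taps the wedge again and the slate is gripped firmly (over 15 N) (contact force between hammer and wedge above 3 N and contact force between jaw and slab above 15 N and contact force between the fingers and hammer above 3 N and distance between hammer_face and wedge_head below 0.035 m).
At the end, for the whole second after the job is handed in: The wedge stands level in the slot and stays tight: the jaw presses the slate, and the wedge the jaw, with over 15 N, the slate lying flat on the board; the hammer lies flat and still on the table (its neck below 30 mm), touching neither board nor wedge (contact force between jaw and slab above 15 N and contact force between wedge and jaw above 15 N and angle between wedge's own z axis and vertical below 0.1 rad and angle between slab's own z axis and vertical below 0.12 rad and z of slab_center in the frame of board below 0.036 m and linear speed of each of wedge, hammer below 0.02 m/s and height (world z) of hammer_neck below 0.03 m and angle between hammer's own z axis and vertical below 0.3 rad and contact force between hammer and board below 0.1 N and contact force between hammer and wedge below 0.1 N).
It fails at once if the jaw presses the slate with more than 80 N (it cracks) (contact force between jaw and slab above 80 N).
It fails at once if a bystander (bottles, lens, brush, ammonite) is moved by more than 30 mm (distance of any of glue_bottle, resin_bottle, loupe, dust_brush, ammonite from where it was at the start of the episode above 0.03 m).
It also fails if it takes over 61 s, if anything falls off the work surface, if the arm or the gripper's body presses on something with over 40 N, if the wrist force passes 120 N, or if a joint passes its speed limit or range.

## Working session

There is one attempt and no reset: what is moved stays moved. The work goes in short steps, Python scripts to look and compute and a tool call to move; the robot and the scene stay as the last step left them, time stands still between calls to the robot, and variables do not carry over. Pictures are saved under pics/ and viewed, and the job is handed in when it is done.

Besides the shell and the picture viewer there is one more tool, called after ">>>" as name([rows], argument=value, ...), one row to a line, values as JSON. send_rows: Moves the arm, as the interface text tells. Its arguments: {"type":"object","properties":{"rows":{"type":"array","items":{"type":"array"}},"squeeze":{"type":"number"}},"required":["rows"]}

```bash
mkdir -p pics; cat > h.py <<'E'
from rig import env
import numpy as np, cv2
np.set_printoptions(precision=4,suppress=True)
def shot(n,name):
    p=env.get_image(n); cv2.imwrite(f'pics/{name}.png',cv2.cvtColor(p['image'],cv2.COLOR_RGB2BGR)); return p
def ray(p,uv,z):
    R=np.array(p['R']);t=np.array(p['t']);C=-R.T@t
    d=R.T@np.array([(uv[0]-p['cx'])/p['fx'],(uv[1]-p['cy'])/p['fy'],1.])
    return C+d*(z-C[2])/d[2]
def proj(p,X):
    c=np.array(p['R'])@np.array(X,float)+np.array(p['t'])
    return np.array([p['fx']*c[0]/c[2]+p['cx'],p['fy']*c[1]/c[2]+p['cy']])
E
python3 - <<'E'
from h import *
import pickle
s=env.state();print({k:np.array(v) for k,v in s.items()})
for n in ['top','side']:
    p=shot(n,n+'0'); pickle.dump(p,open(n+'0.pkl','wb'))
    print(n,p['fx'],p['fy'],p['cx'],p['cy'],np.array(p['R']),np.array(p['t']))
    for o in ['board','wedge','hammer','slab','jaw','glue_bottle','resin_bottle','loupe','dust_brush','ammonite']:
        r=env.silhouettes(p,o)
        print(o,[(np.array(q['centre']),round(q['confidence'],2),q['region'].sum()) for q in r[:2]])
        if r: np.save(f'{n}_{o}.npy',r[0]['region'])
E
```

```text
{'time_s': array(0.), 'joint_positions': array([-1.2725,  0.4942,  1.3461, -0.    ,  1.3025, -0.0955]), 'qd': array([ 0.0002,  0.0006, -0.0017,  0.    ,  0.0022,  0.0001]), 'tau': array([ -0.0001, -88.2173, -38.3869,  -0.0003,   0.01  ,   0.0001]), 'tcp_pos': array([ 239.7086, -576.8071,  230.6882]), 'eef_rot': array([[-0.0004,  0.3837, -0.9234],
       [ 0.0012, -0.9234, -0.3837],
       [-1.    , -0.0012, -0.0001]]), 'ft_force': array([0.8084, 1.6258, 0.1574]), 'wrist_torque': array([0.0044, 0.0003, 0.0164]), 'width': array(0.9964)}
top 405.517674833131 405.517674833131 259.7028896240248 191.37226882292998 [[ 0.0288 -0.9996 -0.0032]
 [-0.9971 -0.0285 -0.0702]
 [ 0.0701  0.0052 -0.9975]] [ -30.8479  575.9368 1480.3087]
board [(array([209. , 197.4]), 0.9, np.int64(4023)), (array([283.4, 219.8]), 0.7, np.int64(370))]
wedge [(array([288.4, 220.1]), 0.53, np.int64(378))]
hammer [(array([339.1, 211.1]), 0.91, np.int64(583))]
slab [(array([198.1, 213.8]), 0.69, np.int64(636))]
jaw [(array([196.4, 199.2]), 0.61, np.int64(237)), (array([284.2, 221.2]), 0.22, np.int64(378))]
glue_bottle [(ar
[... 362 characters left out ...]

side 457.8230987714198 457.8230987714198 258.4840082740853 196.4956352354447 [[-0.825  -0.565  -0.0135]
 [-0.193   0.3039 -0.9329]
 [ 0.5312 -0.767  -0.3598]] [ 464.2848  150.6809 1177.716 ]
board [(array([229.5, 224.3]), 0.72, np.int64(3132))]
wedge [(array([299.2, 198.9]), 0.68, np.int64(668))]
hammer [(array([312.9, 178.9]), 0.97, np.int64(546))]
slab [(array([239.3, 237.1]), 0.87, np.int64(657)), (array([224.7, 224.7]), 0.67, np.int64(2904))]
jaw [(array([221.8, 229.5]), 0.59, np.int64(353))]
glue_bottle [(array([230.4, 187.1]), 0.81, np.int64(295))]
resin_bottle []
loupe [(array([214.8, 286.4]), 0.57, np.int64(251))]
dust_brush [(array([318.4, 168. ]), 0.76, np.int64(165))]
ammonite []
```

```bash
python3 - <<'E'
import cv2
a=cv2.imread('pics/top0.png')[110:290,130:410];cv2.imwrite('pics/top0z.png',cv2.resize(a,(800,514),interpolation=cv2.INTER_CUBIC))
a=cv2.imread('pics/side0.png')[120:320,130:380];cv2.imwrite('pics/side0z.png',cv2.resize(a,(750,600),interpolation=cv2.INTER_CUBIC))
E
```

```text
(no output)
```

View pics/top0.png

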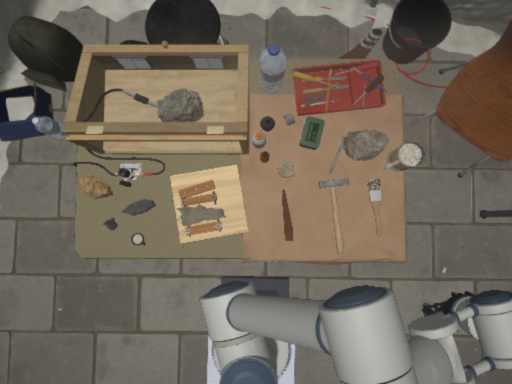

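View pics/top0z.png

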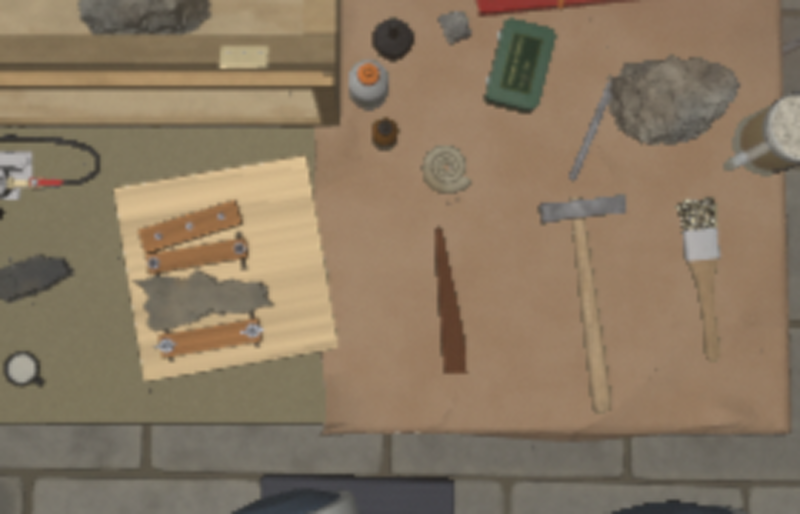

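View pics/side0z.png

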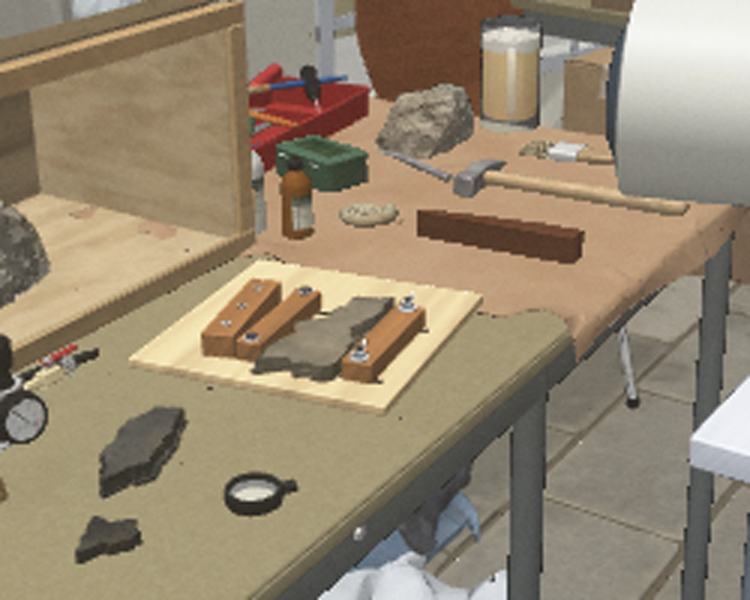

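Top picture: the wedge lies at about (288,215) with its thin end up. The hammer is at (338,212), head up, flat face to the left. The board is at (209,198), with fence at the bottom, then slate, jaw and cleat. The slot's wide mouth is on the right. Next I'll fit the poses.

```bash
python3 - <<'E'
from h import *
import pickle
p=pickle.load(open('top0.pkl','rb'))
a=cv2.cvtColor(p['image'],cv2.COLOR_RGB2BGR)
cv2.imwrite('pics/b_top.png',cv2.resize(a[160:246,165:255],None,fx=6.9,fy=6.9,interpolation=cv2.INTER_CUBIC))
cv2.imwrite('pics/wh_top.png',cv2.resize(a[170:260,270:360],None,fx=6.6,fy=6.6,interpolation=cv2.INTER_CUBIC))
q=pickle.load(open('side0.pkl','rb'));b=cv2.cvtColor(q['image'],cv2.COLOR_RGB2BGR)
cv2.imwrite('pics/b_side.png',cv2.resize(b[200:262,170:295],None,fx=6.4,fy=6.4,interpolation=cv2.INTER_CUBIC))
for nm,z in [('board',12),('wedge',32),('hammer',20),('slab',28),('glue_bottle',40),('resin_bottle',60),('dust_brush',9),('ammonite',8)]:
    m=np.load(f'top_{nm}.npy').astype(np.uint8)
    c=max(cv2.findContours(m,0,cv2.CHAIN_APPROX_NONE)[0],key=len)[:,0,:]
    w=np.array([ray(p,u,z)[:2] for u in c],np.float32)
    print(nm,cv2.minAreaRect(w),w.min(0),w.max(0))
E
```

```text
board ((526.7040405273438, 175.6988525390625), (255.05487060546875, 256.8039245605469), 11.567195892333984) [381.6317  28.5566] [669.6561 321.8151]
wedge ((492.1018981933594, -114.29592895507812), (184.32369995117188, 34.699501037597656), 5.841353893280029) [ 401.0396 -136.9641] [583.3568 -96.1254]
hammer ((494.6075134277344, -313.3615417480469), (274.1706237792969, 109.20475769042969), 11.967999458312988) [ 355.1886 -340.2744] [ 635.5292 -232.8957]
slab ((490.3914489746094, 198.08209228515625), (68.9568099975586, 162.28030395507812), 12.129559516906738) [444.6089 113.9034] [519.5895 283.8543]
glue_bottle ((494.43609619140625, -285.32647705078125), (275.94073486328125, 105.96903991699219), 1.0642824172973633) [ 356.8457 -335.9738] [ 633.2318 -230.0795]
resin_bottle ((762.634521484375, -4.661802291870117), (62.50627136230469, 47.28703689575195), 1.6194756031036377) [731.2411 -28.6519] [794.1297  19.439 ]
dust_brush ((529.6749267578125, -447.8791809082031), (211.21507263183594, 47.23609924316406), 7.571727275848389) [ 424.7129 -467.047 ] [ 636.2813 -413.3314]
ammonite ((663.5255126953125, -107.59140014648438), (63.829105377197266, 56.36328125), 15.286783218383789) [ 633.8917 -140.5915] [694.4835 -79.9996]
```

View pics/b_top.png

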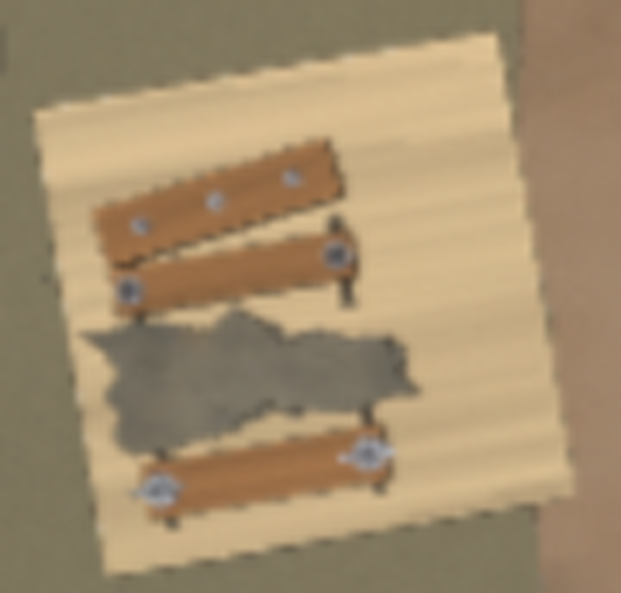

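View pics/wh_top.png

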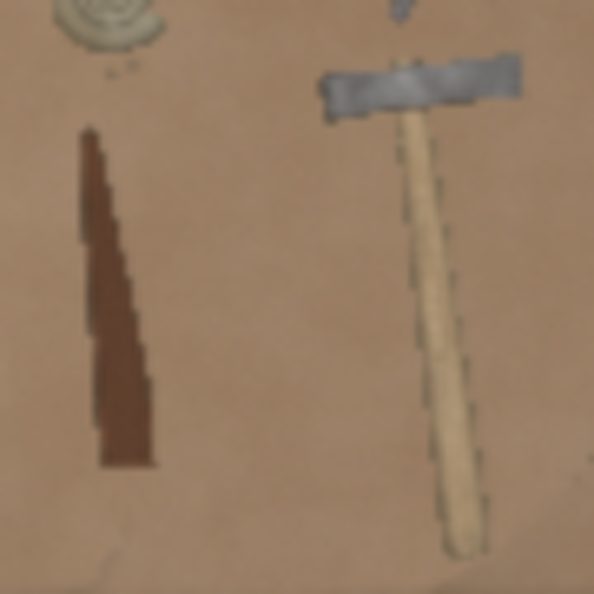

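View pics/b_side.png

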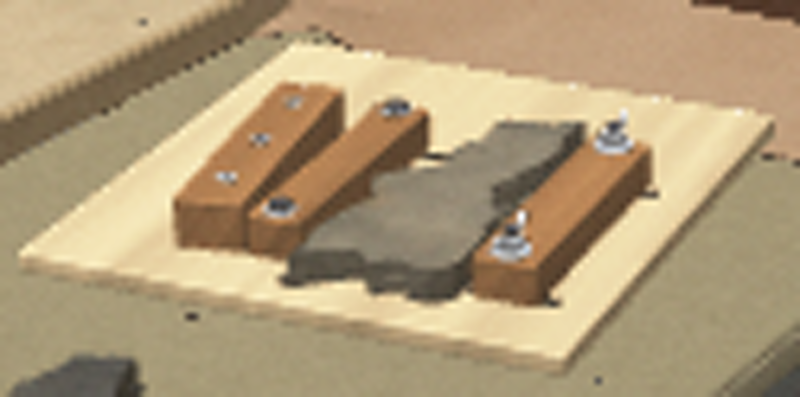

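```bash
cat > fit.py <<'E'
from h import *
import pickle
from scipy.optimize import least_squares
P=pickle.load(open('top0.pkl','rb'));S=pickle.load(open('side0.pkl','rb'))
def un(U,s,o): return (np.array(U,float)+.5)/s-.5+np.array(o)
bt=lambda U:un(U,6.9,(165,160)); wt=lambda U:un(U,6.6,(270,170)); bs=lambda U:un(U,6.4,(170,200)); sz=lambda U:un(U,3,(130,120))
def W(q,X):
    c,s=np.cos(q[2]),np.sin(q[2]); return np.array([q[0]+c*X[0]-s*X[1],q[1]+s*X[0]+c*X[1],X[2]])
def fit(obs,q0):
    f=lambda q:np.concatenate([(proj(c,W(q,X))-u) for c,u,X in obs])
    r=least_squares(f,q0,loss='soft_l1');return r.x,f(r.x).reshape(-1,2)
B=[((128,104,12),(35,110),(20,253)),((128,-152+0,12),(495,35),(300,42)),((-128,-152,12),(573,493),(772,122)),((-128,104,12),(107,573),(565,358))]
# board spans y -140..116
B=[((128,116,12),(35,110),(20,253)),((128,-140,12),(495,35),(300,42)),((-128,-140,12),(573,493),(772,122)),((-128,116,12),(107,573),(565,358))]
ot=[(P,bt(t),X) for X,t,s in B]; os=[(S,bs(s),X) for X,t,s in B]
if __name__=='__main__':
    for o in (ot,os,ot+os):
        q,r=fit(o,[530,180,.15]);print('board',q,np.degrees(q[2]),r.round(1).tolist())
    # wedge (x,y), z=32
    o=[(P,wt(t),X) for X,t in [((-12,-95,32),(101,466)),((18,-95,32),(156,466)),((-6,95,32),(90,128))]]
    for k in (0,1):
        q,r=fit(o,[490,-110,.1]);print('wedge',q,np.degrees(q[2]),r.round(1).tolist())
        o=o+[(S,sz(s),X) for X,s in [((-6,95,32),(418,211)),((-12,-95,32),(584,232)),((-12,-95,0),(580,262))]]
    o=[(P,wt(t),X) for X,t in [((-56,110,24),(330,120)),((-56,138,24),(322,77)),((56,124,15),(521,76)),((0,-140,15),(465,556))]]
    q,r=fit(o,[490,-310,.1]);print('hammer',q,np.degrees(q[2]),r.round(1).tolist())
    q,_=fit(ot+os,[530,180,.15])
    # slot items in board frame
    R=np.array([[np.cos(q[2]),-np.sin(q[2])],[np.sin(q[2]),np.cos(q[2])]])
    for nm,c,u,z in [('cleat mouth corner top',P,bt((343,193)),36),('cleat far inner',P,bt((122,263)),36),('jaw slot mouth',P,bt((352,234)),32),('jaw slot far',P,bt((113,268)),32),('s cleat far inner',S,bs((243,207)),36),('s cleat mouth inner',S,bs((345,92)),36),('s jaw slot far top',S,bs((247,211)),32),('s jaw slot mouth top',S,bs((380,98)),32)]:
        w=ray(c,u,z);print(nm,w,R.T@(w[:2]-q[:2]))
E
python3 fit.py
```

```text
board [525.3162 186.7144   0.1977] 11.328137841789449 [[-0.5, -0.3], [0.4, -0.9], [0.5, 0.5], [-0.4, 0.6]]
board [524.6483 185.9132   0.1968] 11.273652057367633 [[-0.5, 0.0], [-0.3, 0.0], [1.1, -0.8], [-0.0, 0.2]]
board [524.8239 186.2762   0.1973] 11.304214410003915 [[-0.4, -0.2], [0.6, -0.8], [0.6, 0.6], [-0.3, 0.7], [-0.6, 0.1], [-0.4, 0.0], [0.9, -0.8], [-0.1, 0.2]]
wedge [ 494.4371 -114.7929   -7.7647] -444.882289346711 [[0.1, 0.5], [-0.1, -0.0], [-0.0, -0.4]]
wedge [ 492.4764 -116.691    -7.7362] -443.2499427921613 [[1.3, 1.0], [1.2, 0.3], [-0.2, 0.3], [0.3, -0.1], [-2.7, 2.3], [-1.8, 1.5]]
hammer [ 493.3111 -301.2876   -7.7416] -443.56324194954647 [[-0.4, -0.1], [0.1, -1.1], [-0.0, 0.5], [0.4, 0.4]]
cleat mouth corner top [584.773  152.4277  36.    ] [ 52.1512 -44.943 ]
cleat far inner [544.2043 268.2628  36.    ] [35.0753 76.5972]
jaw slot mouth [563.3484 147.3078  32.    ] [ 30.1386 -45.7639]
jaw slot far [541.6037 273.721   32.    ] [33.595  82.4593]
s cleat far inner [541.5396 274.6908  36.    ] [33.7223 83.4228]
s cleat mouth inner [582.0973 154.3742  36.    ] [ 49.9089 -42.5097]
s jaw slot far top [543.1804 270.4695  32.    ] [34.5038 78.9618]
s jaw slot mouth top [569.9383 143.9074  32.    ] [ 35.9341 -50.39  ]
```

```bash
cat > sil.py <<'E'
from h import *
from scipy.optimize import minimize
def W(q,X):
    c,s=np.cos(q[2]),np.sin(q[2]); return np.array([q[0]+c*X[0]-s*X[1],q[1]+s*X[0]+c*X[1],X[2]])
base=[(-12,-95),(18,-95),(18,-45),(1,83),(-2.5,95),(-9.5,95),(-12,83)]
def model(p,q,z0=0,h=32,base=base):
    pts=np.array([proj(p,W(q,(x,y,z))) for x,y in base for z in (z0,z0+h)],np.float32)
    return cv2.convexHull(pts)[:,0,:]
K=8
def cover(p,q,box,z0=0):
    u0,v0,u1,v1=box; m=np.zeros(((v1-v0)*K,(u1-u0)*K),np.uint8)
    H=((model(p,q,z0)-[u0,v0]+.5)*K-.5)
    cv2.fillPoly(m,[np.round(H*16).astype(np.int32)],255,shift=4)
    return cv2.resize(m,(u1-u0,v1-v0),interpolation=cv2.INTER_AREA)/255.
def fitmask(items,q0,z0=0):
    f=lambda q:sum(((cover(p,q,b,z0)-m[b[1]:b[3],b[0]:b[2]])**2).sum() for p,m,b in items)
    best=None
    for d in (3,-3):
        sim=np.array([q0,np.add(q0,[d,0,0]),np.add(q0,[0,d,0]),np.add(q0,[0,0,.03])])
        r=minimize(f,q0,method='Nelder-Mead',options=dict(initial_simplex=sim,xatol=.02,fatol=.01))
        if best is None or r.fun<best.fun:best=r
    return best.x,best.fun
E
python3 - <<'E'
from sil import *
import pickle
P=pickle.load(open('top0.pkl','rb'));S=pickle.load(open('side0.pkl','rb'))
def soft(p,box,bg):
    im=p['image'].astype(float);u0,v0,u1,v1=box
    # brown dark: brightness
    return im
it=[]
for p,box,nm in [(P,(275,180,305,250),'t'),(S,(262,180,332,214),'s')]:
    g=p['image'].astype(float).sum(2)/3
    u0,v0,u1,v1=box;sub=g[v0:v1,u0:u1]
    bg=np.median(sub); dk=np.percentile(sub,4 if nm=='t' else 8)
    print(nm,bg,dk)
    m=np.clip((bg-g)/(bg-dk),0,1); m[m<.25]=0; 
    if nm=='s': m[m>.5]=1
    it.append((p,m,box))
q0=[493,-115,-1.47]
for k in ([it[0]],[it[1]],it):
    q,f=fitmask(k,q0);print(q,np.degrees(q[2])+90,f, 'grip',W(q,(3,-70,16)))
for (p,m,b),n in zip(it,'ts'):
    im=cv2.cvtColor(p['image'],cv2.COLOR_RGB2BGR)[b[1]:b[3],b[0]:b[2]]
    im=cv2.resize(im,None,fx=8,fy=8,interpolation=cv2.INTER_CUBIC)
    for qq,c in ((q,(0,255,0)),):
        H=((model(p,qq)-[b[0],b[1]]+.5)*8-.5);cv2.polylines(im,[H.astype(int)],True,c)
    cv2.imwrite(f'pics/wfit_{n}.png',im)
E
```

```text
t 126.66666666666667 67.66666666666667
s 155.0 61.666666666666664
[ 493.3923 -114.3249   -1.478 ] 5.3149646080691895 11.886569249822259 grip [ 423.9711 -123.7962   16.    ]
[ 496.1997 -119.9966   -1.478 ] 5.315404893422468 125.24960797063922 grip [ 426.7786 -129.4684   16.    ]
[ 494.0208 -115.0844   -1.4788] 5.273793415309257 169.61437478463174 grip [ 424.5928 -124.5057   16.    ]
```

View pics/wfit_t.png

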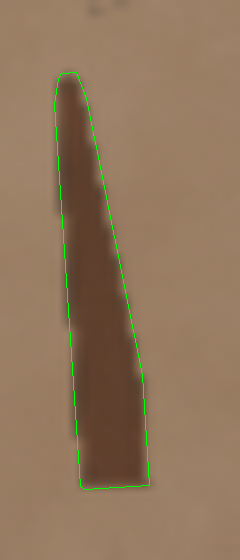

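View pics/wfit_s.png

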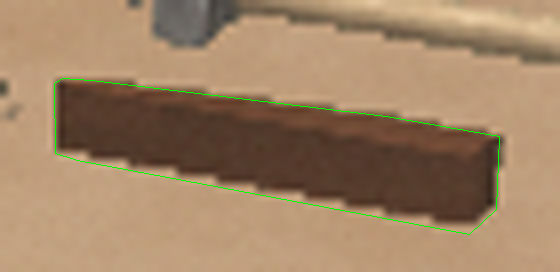

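```bash
cat > mv.py <<'E'
from h import *
from scipy.spatial.transform import Rotation as Ro
def mv(pos,head,base=None):
    """shift/turn (m,rad) from measured pose to pos mm, tool y heading deg, pointing down"""
    s=env.state(); p=np.array(s['tcp_pos']);R=np.array(s['eef_rot'])
    c,sn=np.cos(np.radians(head)),np.sin(np.radians(head))
    T=np.array([[0,c,sn],[0,sn,-c],[-1,0,0]]); 
    d=R.T@(np.array(pos)-p)/1000; r=Ro.from_matrix(R.T@T).as_rotvec()
    print('cur',p,'head',np.degrees(np.arctan2(R[1,1],R[0,1])),'shift',d.round(4).tolist(),'turn',r.round(4).tolist(),'t',s['time_s'],'ft',np.array(s['ft_force']),'w',s['width'])
E
python3 -c "
from mv import *
mv((424.3,-124.2,110),-84.7)"
```

```text
cur [ 239.8267 -577.1638  231.2661] head -67.43877397626069 shift [0.1213, -0.3475, -0.3441] turn [0.3013, -0.0, 0.0] t 1.1 ft [ 0.1829 -0.338  -0.1967] w 0.9992298864500206
```

>>> send_rows([
  [[0.1213, -0.3475, -0.3441], [0.3013, 0, 0], 0],
  [[0.1213, -0.3475, -0.3441], [0.3013, 0, 0], 0],
  [[0.1213, -0.3475, -0.3441], [0.3013, 0, 0], 0],
  [[0.1213, -0.3475, -0.3441], [0.3013, 0, 0], 0],
  [[0.1213, -0.3475, -0.3441], [0.3013, 0, 0], 0],
  [[0.1213, -0.3475, -0.3441], [0.3013, 0, 0], 0],
  [[0.1213, -0.3475, -0.3441], [0.3013, 0, 0], 0],
  [[0.1213, -0.3475, -0.3441], [0.3013, 0, 0], 0],
])

```text
time_s: 1.9
tcp_pos: [386.7, -216.0, 134.8]
eef_rot: [[0.001, 0.092, -0.996], [-0.0, -0.996, -0.092], [-1.0, 0.001, -0.001]]
ft_force: [1.6, 0.1, -0.6]
width: 1.001
```

```bash
python3 -c "
from mv import *
mv((424.3,-124.2,110),-84.7)"
```

```text
cur [ 386.7343 -215.9666  134.8186] head -84.72476882374399 shift [0.0248, -0.0879, -0.0458] turn [-0.0004, -0.0007, -0.0005] t 1.9 ft [ 1.5715  0.1247 -0.6116] w 1.0008489197544124
```

>>> send_rows([
  [[0.024, -0.085, -0.045], [0, 0, 0], 60],
  [[0.024, -0.085, -0.045], [0, 0, 0], 60],
  [[0.024, -0.085, -0.045], [0, 0, 0], 60],
  [[0.024, -0.085, -0.045], [0, 0, 0], 60],
  [[0.024, -0.085, -0.045], [0, 0, 0], 60],
])

```text
time_s: 2.4
tcp_pos: [423.3, -129.6, 111.2]
eef_rot: [[0.001, 0.092, -0.996], [-0.0, -0.996, -0.092], [-1.0, 0.0, -0.001]]
ft_force: [0.4, -0.2, 0.6]
width: 0.761
```

```bash
python3 -c "
from mv import *
mv((424.3,-124.2,4),-84.7)
p=shot('side','s1');p=shot('top','t1')
import cv2
a=cv2.imread('pics/s1.png')[60:260,200:400];cv2.imwrite('pics/s1z.png',cv2.resize(a,(600,600)))
"
```

```text
cur [ 423.2899 -129.5676  111.2412] head -84.72210242263243 shift [0.1072, -0.0053, -0.0014] turn [-0.0004, -0.0005, -0.0005] t 2.4 ft [ 0.4187 -0.2     0.6129] w 0.7611578598161757
```

View pics/s1z.png

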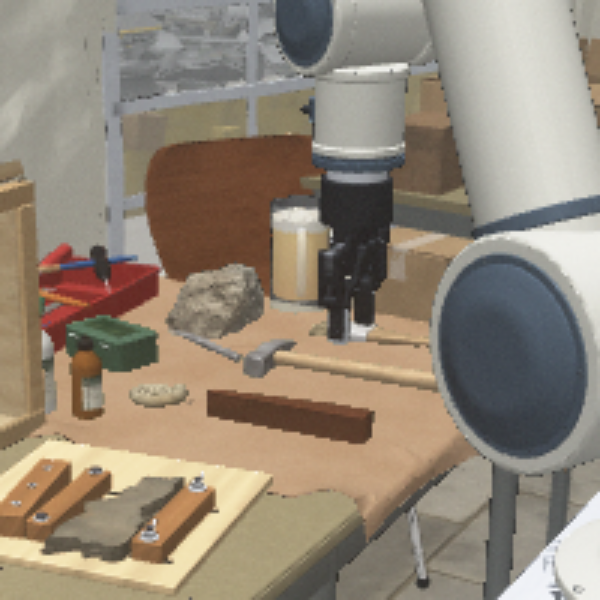

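>>> send_rows([
  [[0.05, -0.005, -0.001], [0, 0, 0], 60],
  [[0.08, -0.005, -0.001], [0, 0, 0], 60],
  [[0.095, -0.005, -0.001], [0, 0, 0], 60],
  [[0.107, -0.005, -0.001], [0, 0, 0], 60],
  [[0.107, -0.005, -0.001], [0, 0, 0], 60],
  [[0.107, -0.005, -0.001], [0, 0, 0], 60],
])

```text
time_s: 3.1
tcp_pos: [423.7, -124.5, 4.3]
eef_rot: [[0.0, 0.091, -0.996], [-0.0, -0.996, -0.091], [-1.0, 0.0, -0.0]]
ft_force: [-0.1, -0.1, 0.1]
width: 0.766
```

```bash
python3 -c "
from mv import *
mv((424.3,-124.2,4),-84.7)
for n in ('side','top'):
  p=shot(n,n+'2');a=cv2.imread('pics/%s2.png'%n)
  a=a[150:230,250:340]; cv2.imwrite('pics/%s2z.png'%n,cv2.resize(a,(675,600)))
"
```

```text
cur [ 423.6821 -124.5156    4.308 ] head -84.78090684659779 shift [0.0003, -0.0003, -0.0006] turn [-0.0014, -0.0001, -0.0001] t 3.1 ft [-0.0847 -0.0618  0.0919] w 0.766300141944534
```

View pics/side2z.png

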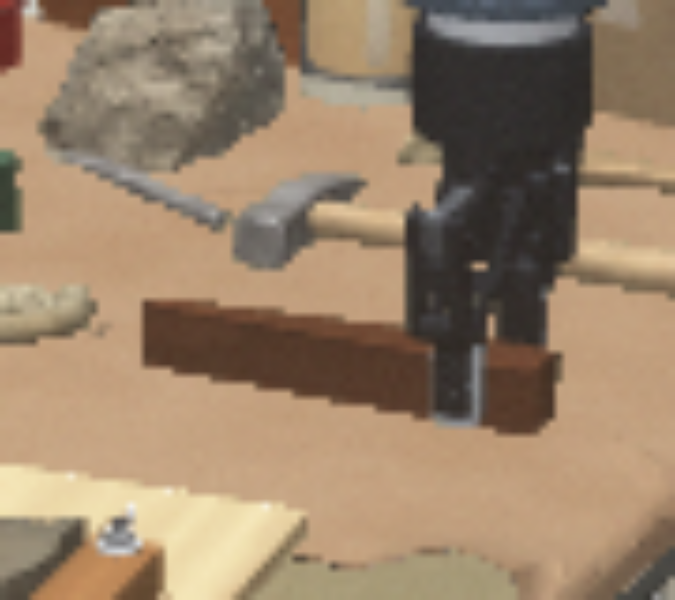

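The fingers straddle the wedge shank, with the finger tip at about zoom (455,420). I'll close them.

>>> send_rows([
  [[0, 0, 0], [0, 0, 0], 255],
  [[0, 0, 0], [0, 0, 0], 255],
  [[0, 0, 0], [0, 0, 0], 255],
  [[0, 0, 0], [0, 0, 0], 255],
  [[0, 0, 0], [0, 0, 0], 255],
  [[0, 0, 0], [0, 0, 0], 255],
], squeeze=60)

```text
time_s: 3.8
tcp_pos: [423.9, -123.8, 4.5]
eef_rot: [[0.001, 0.092, -0.996], [-0.0, -0.996, -0.092], [-1.0, 0.0, -0.001]]
ft_force: [-1.8, -0.7, 13.3]
width: 0.343
```

>>> send_rows([
  [[-0.03, 0, 0], [0, 0, 0], 255],
  [[-0.08, 0, 0], [0, 0, 0], 255],
  [[-0.1, 0, 0], [0, 0, 0], 255],
  [[-0.1, 0, 0], [0, 0, 0], 255],
  [[-0.1, 0, 0], [0, 0, 0], 255],
])

```text
time_s: 4.3
tcp_pos: [423.7, -123.7, 104.1]
eef_rot: [[0.001, 0.093, -0.996], [-0.0, -0.996, -0.093], [-1.0, 0.0, -0.001]]
ft_force: [-0.2, -0.0, -1.1]
width: 0.343
```

```bash
python3 - <<'E'
from mv import *
from fit import W
B=(524.8,186.3,.1973)
# grip target: wedge x-origin at board 45.5; tip 10 mm before the mouth -> wedge origin y = -45-10-95
for d in (-20,0,35,45):
    g=W(B,(45.5+3,-45+d-165,0)); print(d,g)
g=W(B,(48.5,-45-20-165,100))
mv(g,np.degrees(B[2]))
for n in ('side','top'):
  p=shot(n,n+'3');a=cv2.imread('pics/%s3.png'%n)
  a=a[130:230,240:340]; cv2.imwrite('pics/%s3z.png'%n,cv2.resize(a,(600,600)))
E
```

```text
-20 [617.4442 -29.7308   0.    ]
0 [613.5238 -10.1188   0.    ]
35 [606.663   24.2022   0.    ]
45 [604.7028  34.0082   0.    ]
cur [ 423.7478 -123.6985  104.0689] head -84.69227249718989 shift [0.0042, -0.0756, -0.2016] turn [-1.6755, -0.0002, -0.001] t 4.3 ft [-0.1852 -0.0206 -1.1375] w 0.34317478284776315
```

View pics/side3z.png

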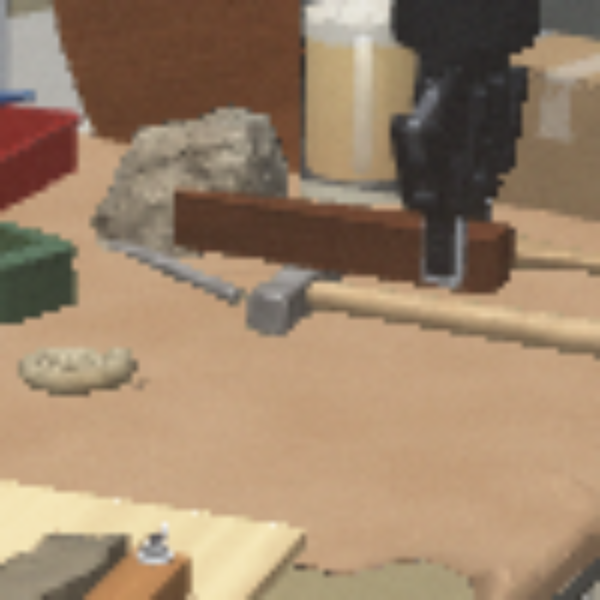

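```bash
python3 - <<'E'
from mv import *
import pickle
P=pickle.load(open('top0.pkl','rb'));S=pickle.load(open('side0.pkl','rb'))
# glue bottle top in top view zoom (385,128)... cap at z 95
un=lambda U:(np.array(U,float)+.5)/2.857-.5+[130,110]
print('glue cap',ray(P,un((385,125)),95),'base',ray(P,un((385,145)),0), 'resin cap',ray(P,un((369,74)),125))
print('side glue base',ray(S,((297+.5)/3-.5+130,(233+.5)/3-.5+120),0),'cap',ray(S,(295/3+130,160/3+120),95))
mv((424,-80,104),90)
E
```

```text
glue cap [706.3521 -27.5262  95.    ] base [695.4273 -28.6347   0.    ] resin cap [763.4146  -6.2061 125.    ]
side glue base [711.3922 -34.5808   0.    ] cap [694.7188 -17.0443  95.    ]
cur [ 423.1172 -123.472   103.1173] head -84.69821489146943 shift [-0.0009, -0.0432, -0.0049] turn [-3.0491, -0.0011, 0.0022] t 4.4 ft [ 0.0179  0.54   -1.055 ] w 0.3388692987733602
```

>>> send_rows([
  [[0, -0.02, -0.02], [-1.6755, 0, 0], 255],
  [[0, -0.027, -0.05], [-1.6755, 0, 0], 255],
  [[0, -0.027, -0.079], [-1.6755, 0, 0], 255],
  [[0, -0.027, -0.079], [-1.6755, 0, 0], 255],
  [[0, -0.027, -0.079], [-1.6755, 0, 0], 255],
  [[0, -0.027, -0.079], [-1.6755, 0, 0], 255],
  [[0, -0.027, -0.079], [-1.6755, 0, 0], 255],
  [[0, -0.027, -0.079], [-1.6755, 0, 0], 255],
])

```text
time_s: 5.2
tcp_pos: [499.2, -89.3, 102.5]
eef_rot: [[-0.003, 0.963, -0.269], [0.001, -0.269, -0.963], [-1.0, -0.003, -0.0]]
ft_force: [0.1, -0.8, -0.5]
width: 0.341
```

```bash
python3 - <<'E'
from mv import *
mv((617.4,-29.7,80),11.3)
E
```

```text
cur [499.1534 -89.3188 102.4838] head -15.587728818563694 shift [0.0222, 0.0979, -0.0892] turn [-0.4693, -0.0007, 0.0026] t 5.2 ft [ 0.1154 -0.8092 -0.5236] w 0.340894104356654
```

>>> send_rows([
  [[0, 0.03, -0.03], [-0.4693, 0, 0], 255],
  [[0, 0.06, -0.06], [-0.4693, 0, 0], 255],
  [[0.02, 0.097, -0.088], [-0.4693, 0, 0], 255],
  [[0.02, 0.097, -0.088], [-0.4693, 0, 0], 255],
  [[0.02, 0.097, -0.088], [-0.4693, 0, 0], 255],
  [[0.02, 0.097, -0.088], [-0.4693, 0, 0], 255],
  [[0.02, 0.097, -0.088], [-0.4693, 0, 0], 255],
  [[0.02, 0.097, -0.088], [-0.4693, 0, 0], 255],
])

```text
time_s: 6.0
tcp_pos: [616.8, -32.0, 84.3]
eef_rot: [[0.0, 0.982, 0.188], [-0.0, 0.188, -0.982], [-1.0, 0.0, 0.0]]
ft_force: [-1.3, 0.2, -1.8]
width: 0.337
```

```bash
python3 - <<'E'
from mv import *
import pickle
mv((617.4,-29.7,50),11.3)
for n in ('side','top'):
  p=shot(n,n+'4');pickle.dump(p,open(n+'4.pkl','wb'));a=cv2.imread('pics/%s4.png'%n)
  a=a[150:250,170:290]; cv2.imwrite('pics/%s4z.png'%n,cv2.resize(a,(720,600),interpolation=cv2.INTER_CUBIC))
mv((617.4,-29.7,50),11.3)
E
```

```text
cur [616.8287 -32.0395  84.3489] head 10.861559890265854 shift [0.0343, 0.001, -0.0022] turn [-0.0077, 0.0, -0.0001] t 6.0 ft [-1.2763  0.2392 -1.8213] w 0.3370260332366842
cur [617.0937 -31.9312  84.3898] head 10.888186358222528 shift [0.0344, 0.0007, -0.0021] turn [-0.0072, 0.0001, -0.0004] t 6.1 ft [ 0.1565  0.0873 -1.4509] w 0.3422117056084434
```

View pics/side4z.png

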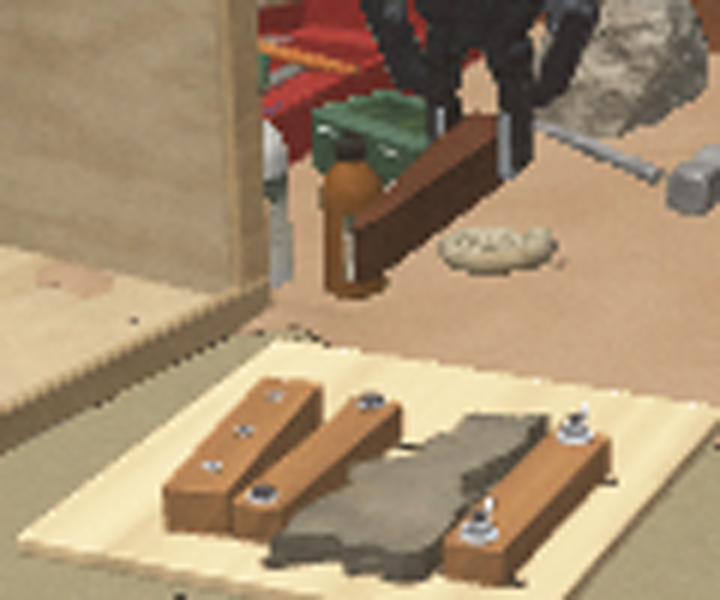

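View pics/top4z.png

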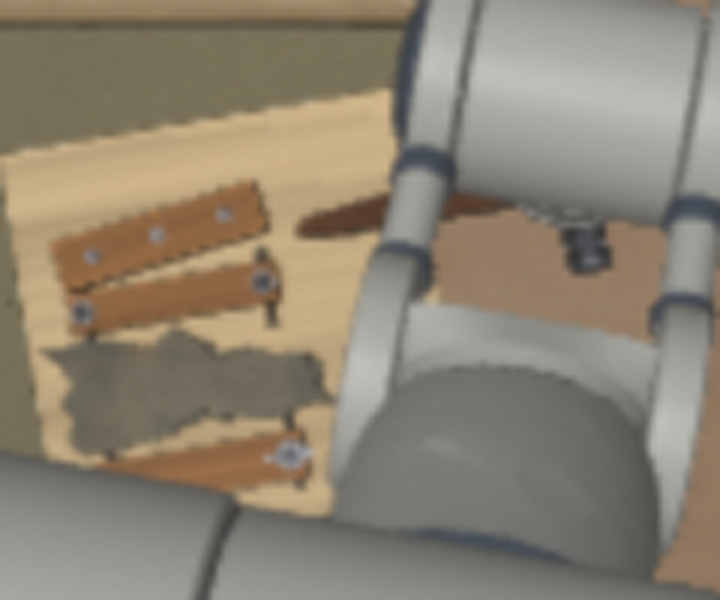

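```bash
python3 - <<'E'
from mv import *
from fit import W
import pickle
P=pickle.load(open('top4.pkl','rb'));S=pickle.load(open('side4.pkl','rb'))
B=(524.8,186.3,.1973)
R=np.array([[np.cos(B[2]),-np.sin(B[2])],[np.sin(B[2]),np.cos(B[2])]])
u=(np.array([298.5,228])+.5)/6-.5+[170,150]
w=ray(P,u,112);print('tip top',w,R.T@(w[:2]-B[:2]))
u=(np.array([[345,218],[362,225],[358,284]])+.5)/6-.5+[170,150]
for uu,z in zip(u,(112,112,80)):
    w=ray(S,uu,z);print('side',w,R.T@(w[:2]-B[:2]))
h=np.radians(10.87);g=np.array([617,-32]);
tip=g+165*np.array([-np.sin(h),np.cos(h)])-9*np.array([np.cos(h),np.sin(h)]);print('expected tip',tip,R.T@(tip-B[:2]))
E
```

```text
tip top [579.3162 125.9071 112.    ] [ 41.6202 -69.9077]
side [591.6151 120.2787 112.    ] [ 52.5772 -77.8377]
side [578.2298 123.8444 112.    ] [ 40.1505 -71.7174]
side [582.3421 123.6454  80.    ] [ 44.1441 -72.7186]
expected tip [577.0456 128.3423] [ 39.871  -67.0746]
```

>>> send_rows([
  [[0.03, 0.0007, 0], [-0.0074, 0, 0], 255],
  [[0.05, 0.0007, 0], [-0.0074, 0, 0], 255],
  [[0.06, 0.0007, 0], [-0.0074, 0, 0], 255],
  [[0.066, 0.0007, 0], [-0.0074, 0, 0], 255],
  [[0.066, 0.0007, 0], [-0.0074, 0, 0], 255],
  [[0.066, 0.0007, 0], [-0.0074, 0, 0], 255],
])

```text
time_s: 6.7
tcp_pos: [618.5, -31.6, 18.8]
eef_rot: [[0.001, 0.98, 0.197], [-0.0, 0.197, -0.98], [-1.0, 0.001, 0.0]]
ft_force: [-0.0, 0.2, -0.9]
width: 0.341
```

```bash
cat > look.py <<'E'
from mv import *
import pickle,sys
def look(k,box=(170,150,290,250),f=6):
    for n in ('side','top'):
        p=shot(n,n+k);pickle.dump(p,open(n+k+'.pkl','wb'));a=cv2.imread('pics/%s.png'%(n+k))
        a=a[box[1]:box[3],box[0]:box[2]]; cv2.imwrite('pics/%sz.png'%(n+k),cv2.resize(a,None,fx=f,fy=f,interpolation=cv2.INTER_CUBIC))
E
python3 - <<'E'
from look import *
mv((617.4,-32,17),11.3)
look('5')
mv((617.4,-32,17),11.3)
E
```

```text
cur [618.4866 -31.5547  18.7565] head 11.362675955646923 shift [0.0018, -0.0012, 0.0002] turn [0.0011, 0.0004, -0.001] t 6.7 ft [-0.0069  0.1645 -0.8788] w 0.3405548697941333
cur [618.5538 -31.549   18.8765] head 11.365005601503956 shift [0.0019, -0.0012, 0.0002] turn [0.0011, 0.0004, -0.0013] t 6.8 ft [ 0.6343 -0.1254 -0.5154] w 0.3424553208913413
```

View pics/side5z.png

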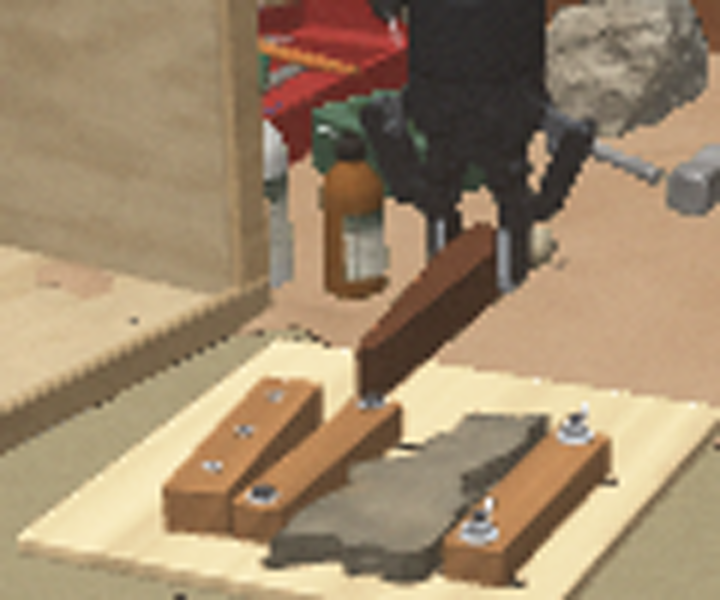

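View pics/top5z.png

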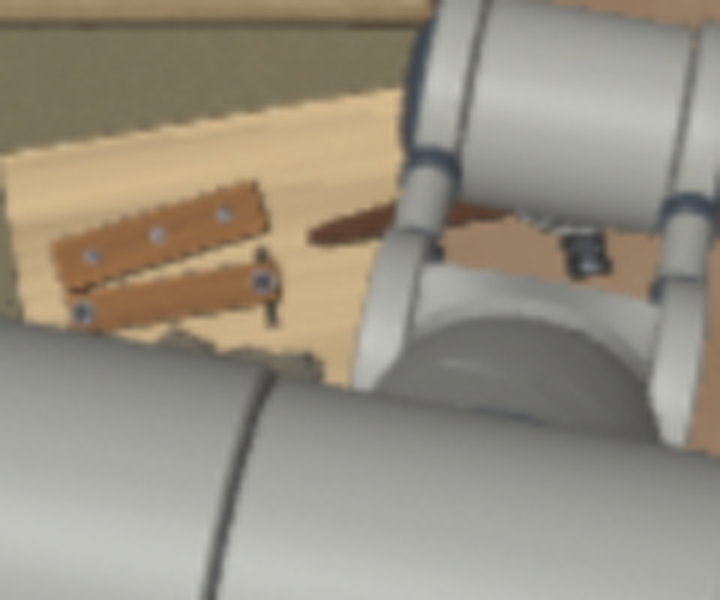

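```bash
python3 - <<'E'
from mv import *
import pickle
P=pickle.load(open('top5.pkl','rb'));S=pickle.load(open('side5.pkl','rb'))
B=(524.8,186.3,.1973)
R=np.array([[np.cos(B[2]),-np.sin(B[2])],[np.sin(B[2]),np.cos(B[2])]])
for nm,c,U,z in [('tip',P,(310,238),46),('tip-left straight',P,(350,238),46),('cleat',P,(268,226),36),('jaw',P,(276,262),32),('jawfar',P,(68,297),32),('s tip mid top',S,(363,350),46),('s tip -x top',S,(370,355),46),('s tip low mid',S,(363,397),14)]:
    w=ray(c,(np.array(U)+.5)/6-.5+[170,150],z);print(nm,w,R.T@(w[:2]-B[:2]))
E
```

```text
tip [578.5068 125.6679  46.    ] [ 40.7796 -69.9835]
tip-left straight [579.2007 101.4122  46.    ] [ 36.7054 -93.9047]
cleat [585.8479 152.5868  36.    ] [ 53.255  -45.0259]
jaw [564.2139 147.3527  32.    ] [ 31.0147 -45.9177]
jawfar [539.1402 273.736   32.    ] [31.2015 82.9287]
s tip mid top [579.1174 125.7485  46.    ] [ 41.3942 -70.0242]
s tip -x top [572.1889 129.0229  46.    ] [ 35.2419 -65.4551]
s tip low mid [589.1445 114.6538  14.    ] [ 49.0519 -82.8692]
```

>>> send_rows([
  [[0.0, -0.001, -0.02], [0, 0, 0], 255],
  [[0.0, -0.001, -0.035], [0, 0, 0], 255],
  [[0.0, -0.001, -0.045], [0, 0, 0], 255],
  [[0.0, -0.001, -0.05], [0, 0, 0], 255],
  [[0.0, -0.001, -0.055], [0, 0, 0], 255],
  [[0.0, -0.001, -0.06], [0, 0, 0], 255],
  [[0.001, -0.001, -0.06], [0, 0, 0], 255],
])

```text
time_s: 7.5
tcp_pos: [605.2, 27.5, 17.0]
eef_rot: [[0.0, 0.98, 0.197], [0.0, 0.197, -0.98], [-1.0, 0.0, -0.0]]
ft_force: [0.2, -0.7, -0.9]
width: 0.334
```

```bash
python3 - <<'E'
from look import *
mv((605.9,27.1,17),11.3)
look('6')
mv((605.9,27.1,17),11.3)
E
```

```text
cur [605.1901  27.5363  17.0198] head 11.382008051917698 shift [0.0, 0.0006, 0.0006] turn [0.0014, -0.0, -0.0001] t 7.5 ft [ 0.1571 -0.6972 -0.8551] w 0.3336013216725667
cur [605.2195  27.0312  16.8307] head 11.365868598822704 shift [-0.0002, 0.0007, 0.0001] turn [0.0011, -0.0, 0.0001] t 7.6 ft [ 0.3911 -0.1794 -0.9411] w 0.3390700368734817
```

View pics/side6z.png

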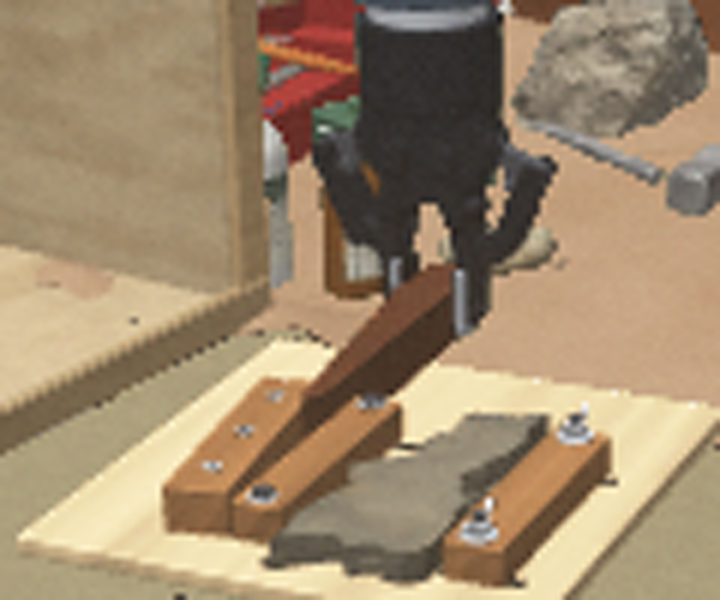

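View pics/top6z.png

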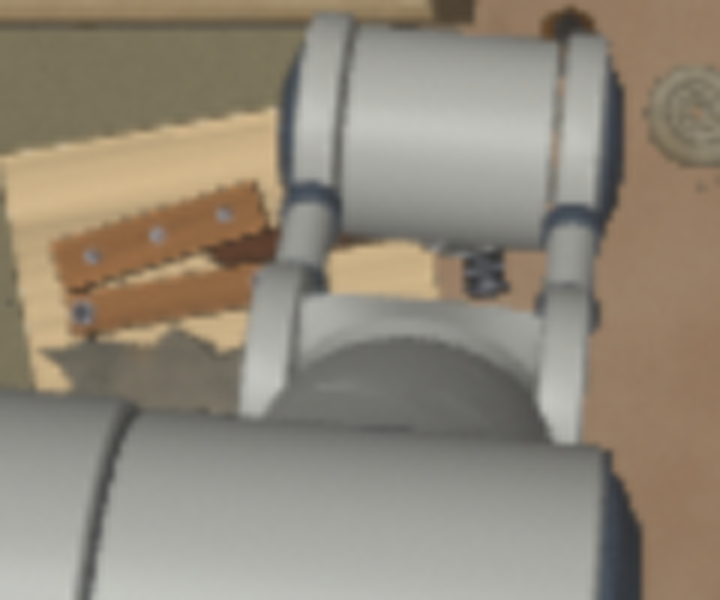

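>>> send_rows([
  [[0.0004, 0, 0], [0, 0, 0], 255],
  [[0.0004, 0, 0], [0, 0, 0], 220],
  [[0.0004, 0, 0], [0, 0, 0], 90],
  [[0.0004, 0, 0], [0, 0, 0], 90],
  [[0.0004, 0, 0], [0, 0, 0], 90],
  [[0.0004, 0, 0], [0, 0, 0], 90],
])

```text
time_s: 8.2
tcp_pos: [605.2, 27.2, 16.6]
eef_rot: [[0.0, 0.98, 0.197], [0.0, 0.197, -0.98], [-1.0, 0.0, -0.0]]
ft_force: [0.8, -0.5, 0.5]
width: 0.645
```

>>> send_rows([
  [[-0.02, 0, 0], [0, 0, 0], 90],
  [[-0.06, 0, 0], [0, 0, 0], 90],
  [[-0.11, 0, 0], [0, 0, 0], 90],
  [[-0.13, 0, 0], [0, 0, 0], 90],
  [[-0.13, 0.0, 0.05], [0, 0, 0], 90],
  [[-0.13, 0, 0.09], [0, 0, 0], 90],
  [[-0.13, 0, 0.09], [0, 0, 0], 90],
])

```text
time_s: 8.9
tcp_pos: [624.0, -65.4, 146.9]
eef_rot: [[0.002, 0.981, 0.194], [-0.001, 0.194, -0.981], [-1.0, 0.001, 0.002]]
ft_force: [-0.0, 0.8, 0.9]
width: 0.641
```

```bash
python3 - <<'E'
from look import *
mv((605.9,27.1,17),11.3)
look('7')
E
```

```text
cur [623.9982 -65.3722 146.9206] head 11.186544074854218 shift [0.1298, 0.0, -0.0944] turn [-0.002, 0.0016, -0.0014] t 8.9 ft [-0.0178  0.8308  0.9013] w 0.6414846098763334
```

View pics/side7z.png

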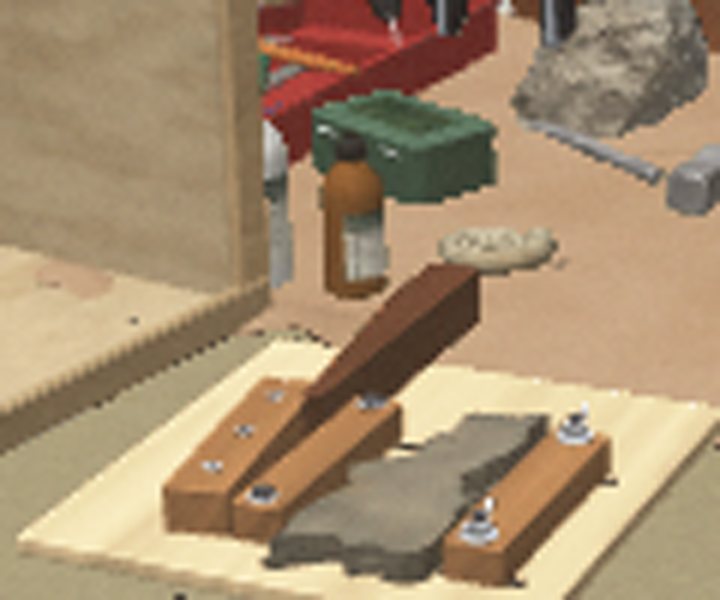

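View pics/top7z.png

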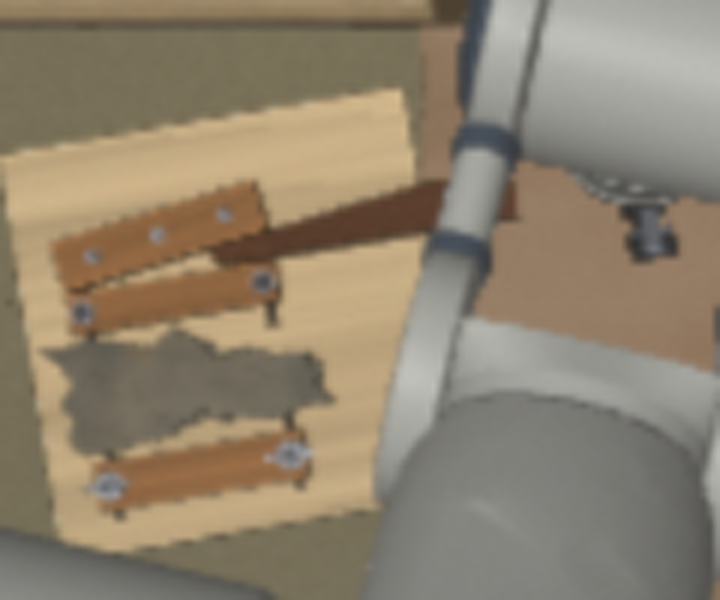

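```bash
python3 - <<'E'
from mv import *
from fit import W
H=(493.3,-301.3,-1.4584)
n=W(H,(0,85,0));print(n)
mv((n[0],n[1],90),-83.56)
E
```

```text
[ 577.7637 -291.7664    0.    ]
cur [622.836  -61.8082 146.4492] head 11.271143316052548 shift [0.0564, -0.0891, 0.2167] turn [1.6551, -0.0, 0.0003] t 9.0 ft [-0.9627  0.8604  0.0415] w 0.6459914882480511
```

>>> send_rows([
  [[0, -0.089, 0.217], [1.655, 0, 0], 90],
  [[0, -0.089, 0.217], [1.655, 0, 0], 90],
  [[0, -0.089, 0.217], [1.655, 0, 0], 90],
  [[0, -0.089, 0.217], [1.655, 0, 0], 90],
  [[0, -0.089, 0.217], [1.655, 0, 0], 90],
  [[0.056, -0.089, 0.217], [1.655, 0, 0], 90],
  [[0.056, -0.089, 0.217], [1.655, 0, 0], 90],
  [[0.056, -0.089, 0.217], [1.655, 0, 0], 90],
])

```text
time_s: 9.8
tcp_pos: [577.3, -289.7, 88.3]
eef_rot: [[-0.003, 0.534, -0.845], [0.002, -0.845, -0.534], [-1.0, -0.004, 0.002]]
ft_force: [0.3, -0.3, 0.5]
width: 0.647
```

>>> send_rows([
  [[0, 0, 0], [0.46, 0, 0], 90],
  [[0, 0, 0], [0.46, 0, 0], 90],
  [[0, 0, 0], [0.46, 0, 0], 90],
  [[0, 0, 0], [0.46, 0, 0], 90],
])

```text
time_s: 10.2
tcp_pos: [578.6, -290.1, 90.4]
eef_rot: [[-0.0, 0.107, -0.994], [0.0, -0.994, -0.107], [-1.0, -0.001, 0.0]]
ft_force: [0.6, 0.3, -1.2]
width: 0.646
```

```bash
python3 - <<'E'
from look import *
mv((577.8,-291.8,50),-83.56)
look('8',(270,130,390,230))
mv((577.8,-291.8,50),-83.56)
E
```

```text
cur [ 578.599 -290.058   90.441] head -83.86615390027518 shift [0.0404, 0.0017, 0.001] turn [-0.0053, 0.0004, 0.0005] t 10.2 ft [ 0.6133  0.3049 -1.1596] w 0.6462494002457955
cur [ 578.6196 -290.4769   90.5416] head -83.46148297515246 shift [0.0405, 0.0012, 0.001] turn [0.0017, 0.0002, 0.0003] t 10.3 ft [ 0.2718 -0.1658 -0.5972] w 0.6478318797130964
```

View pics/side8z.png

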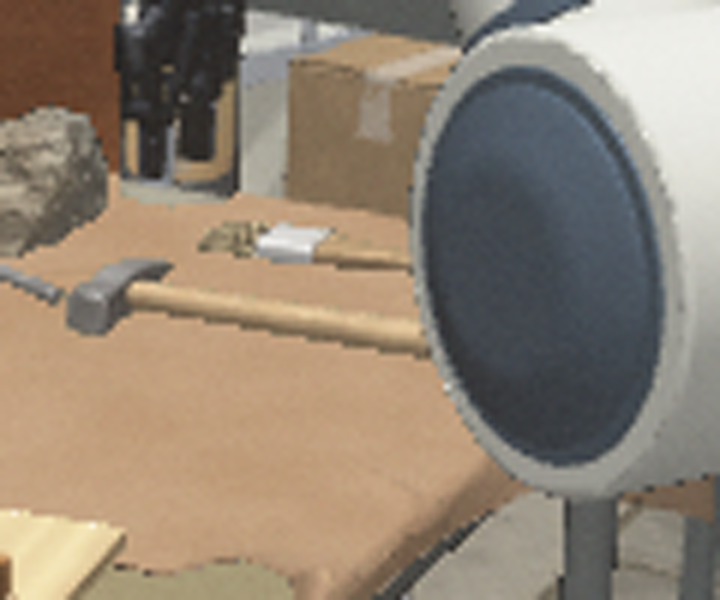

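View pics/top8z.png

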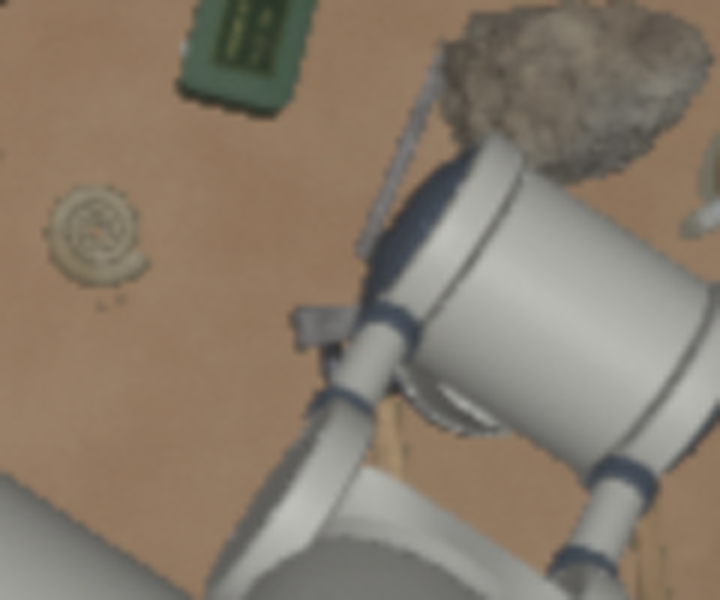

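```bash
python3 - <<'E'
from mv import *
import pickle
S=pickle.load(open('side8.pkl','rb'));T=pickle.load(open('top0.pkl','rb'))
H=(493.3,-301.3,-1.4584);c,s=np.cos(H[2]),np.sin(H[2]);R=np.array([[c,-s],[s,c]])
for nm,U,z in [('handle/head lower',(122,304),8),('face bottom-right (y110)',(104,333),5),('face bottom left (y138)',(70,325),5),('face top left',(75,292),24),('face top right',(108,298),24)]:
    w=ray(S,(np.array(U)+.5)/6-.5+[270,130],z);print(nm,w,R.T@(w[:2]-H[:2]))
E
```

```text
handle/head lower [ 613.1697 -282.3837    8.    ] [ -5.3524 121.235 ]
face bottom-right (y110) [ 599.1773 -237.4856    5.    ] [-51.5366 112.3667]
face bottom left (y138) [ 624.3991 -238.8594    5.    ] [-47.3426 137.2752]
face top left [ 625.6402 -246.5451   24.    ] [-39.5662 137.6465]
face top right [ 602.6209 -247.5949   24.    ] [-41.1048 114.6546]
```

>>> send_rows([
  [[0.04, 0.002, 0.001], [0, 0, 0], 90],
  [[0.065, 0.002, 0.001], [0, 0, 0], 90],
  [[0.08, 0.002, 0.001], [0, 0, 0], 90],
  [[0.087, 0.002, 0.001], [0, 0, 0], 90],
  [[0.087, 0.002, 0.001], [0, 0, 0], 90],
  [[0.087, 0.002, 0.001], [0, 0, 0], 90],
])

```text
time_s: 10.9
tcp_pos: [578.3, -293.7, 4.6]
eef_rot: [[0.001, 0.11, -0.994], [-0.001, -0.994, -0.11], [-1.0, 0.001, -0.001]]
ft_force: [0.3, -0.6, 0.2]
width: 0.648
```

```bash
python3 - <<'E'
from look import *
mv((577.8,-291.8,2.5),-83.56)
look('9',(270,130,390,230))
mv((577.8,-291.8,2.5),-83.56)
E
```

```text
cur [ 578.3118 -293.7174    4.5629] head -83.69750489010674 shift [0.0021, -0.002, 0.0003] turn [-0.0024, -0.0011, -0.0008] t 10.9 ft [ 0.3034 -0.5621  0.2037] w 0.6476257067437465
cur [ 578.3651 -293.8226    4.784 ] head -83.71783166224994 shift [0.0023, -0.0021, 0.0003] turn [-0.0028, -0.0014, -0.0012] t 11.0 ft [-0.1121 -0.3286  0.0493] w 0.6490998300608802
```

View pics/side9z.png

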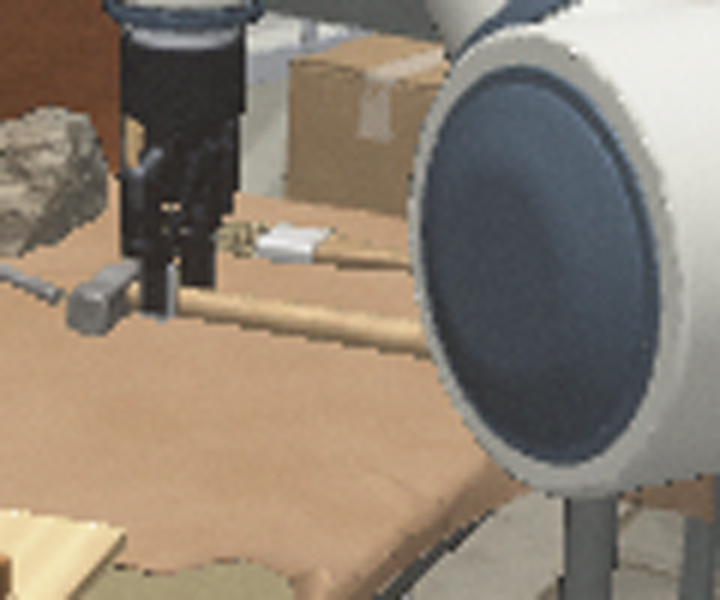

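The fingers straddle the neck, just short of the head. I'll lower slightly and grip.

>>> send_rows([
  [[0.002, -0.001, 0], [0, 0, 0], 90],
  [[0.002, -0.001, 0], [0, 0, 0], 255],
  [[0.002, -0.001, 0], [0, 0, 0], 255],
  [[0.002, -0.001, 0], [0, 0, 0], 255],
  [[0.002, -0.001, 0], [0, 0, 0], 255],
  [[0.002, -0.001, 0], [0, 0, 0], 255],
  [[0.002, -0.001, 0], [0, 0, 0], 255],
], squeeze=110)

```text
time_s: 11.7
tcp_pos: [577.5, -292.2, 2.0]
eef_rot: [[-0.0, 0.109, -0.994], [0.0, -0.994, -0.109], [-1.0, -0.0, 0.0]]
ft_force: [-1.9, 3.4, 7.6]
width: 0.189
```

>>> send_rows([
  [[-0.02, 0, 0], [0, 0, 0], 255],
  [[-0.05, 0, 0], [0, 0, 0], 255],
  [[-0.06, 0, 0], [0, 0, 0], 255],
  [[-0.06, 0, 0], [0, 0, 0], 255],
])

```text
time_s: 12.1
tcp_pos: [578.3, -292.9, 62.7]
eef_rot: [[0.002, 0.109, -0.994], [-0.001, -0.994, -0.109], [-1.0, 0.002, -0.002]]
ft_force: [0.5, 0.4, -5.4]
width: 0.186
```

```bash
python3 - <<'E'
from look import *
mv((577.8,-291.8,62),-83.56)
look('10',(270,130,390,230))
mv((577.8,-291.8,62),-83.56)
E
```

```text
cur [ 578.3059 -292.9203   62.6627] head -83.74215988134662 shift [0.0007, -0.0012, 0.0004] turn [-0.0032, -0.002, -0.0016] t 12.1 ft [ 0.4788  0.4461 -5.4474] w 0.1856860154782434
cur [ 577.1257 -292.2049   60.5903] head -83.74529029476103 shift [-0.0014, -0.0003, -0.0007] turn [-0.0032, 0.0008, 0.0006] t 12.2 ft [-0.045   0.3056 -5.765 ] w 0.18305653965627627
```

View pics/side10z.png

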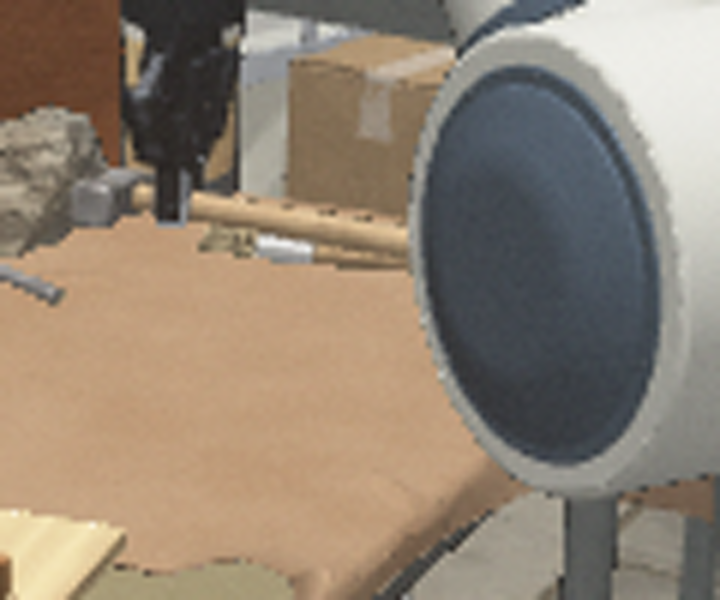

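View pics/top10z.png

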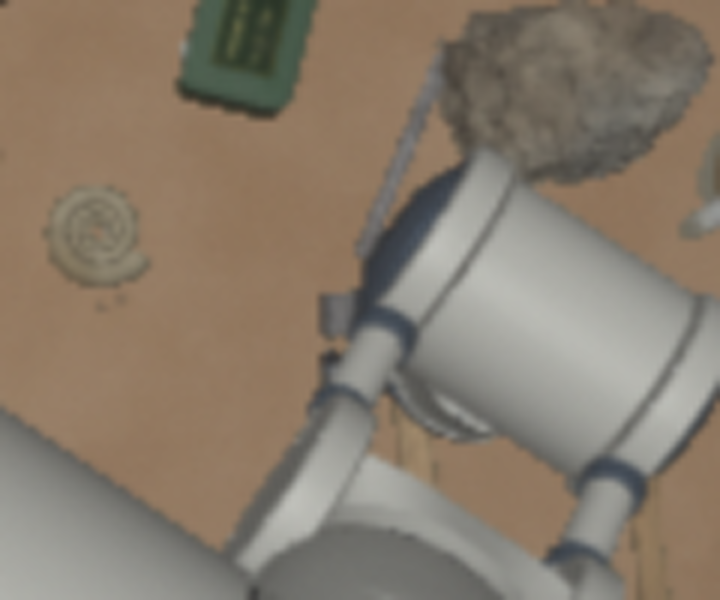

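```bash
python3 - <<'E'
from mv import *
import pickle
B=(524.8,186.3,.1973)
c,s=np.cos(B[2]),np.sin(B[2]);R=np.array([[c,-s],[s,c]])
S=pickle.load(open('side7.pkl','rb'))
for nm,U,z in [('head top -x',(480,276),44),('head top +x',(432,265),44),('head bot -x',(478,321),12)]:
    w=ray(S,(np.array(U)+.5)/6-.5+[170,150],z);print(nm,w,R.T@(w[:2]-B[:2]))
for k in ('0','10'):
  pass
S=pickle.load(open('side10.pkl','rb'))
w=ray(S,(np.array((90,206))+.5)/6-.5+[270,130],75);print('face',w)
T=pickle.load(open('top10.pkl','rb'))
for U in ((322,294),(322,336)):
  w=ray(T,(np.array(U)+.5)/6-.5+[270,130],85);print('face top',w)
h=np.radians(-83.7);x=np.array([np.cos(h),np.sin(h)]);y=np.array([-x[1],x[0]])
g=np.array([577.8,-292.4]);print('face exp',g-47.5*x+40.5*y)
g=np.array([605.2,27.1]);hh=np.radians(11.37);y=np.array([-np.sin(hh),np.cos(hh)]);print('head exp',g-28.5*y,R.T@(g-28.5*y-B[:2]))
E
```

```text
head top -x [592.7033   5.9459  44.    ] [  31.2325 -190.1657]
head top +x [624.3663   6.3258  44.    ] [  62.3556 -195.9998]
head bot -x [602.8407  -5.2853  12.    ] [  38.9717 -203.1661]
face [ 625.2819 -262.975    75.    ]
face top [ 623.9232 -238.5752   85.    ]
face top [ 599.0161 -239.0196   85.    ]
face exp [ 612.843  -240.7426]
head exp [610.8186  -0.8407] [  47.666  -200.3716]
```

```bash
python3 - <<'E'
from mv import *
mv((588.6,-95.5,62),-78.7)
E
```

```text
cur [ 577.1257 -292.2049   60.5903] head -83.74529029476103 shift [-0.0013, -0.1943, -0.0328] turn [-0.0881, 0.0007, 0.0006] t 12.2 ft [-0.045   0.3056 -5.765 ] w 0.18305653965627627
```

>>> send_rows([
  [[0, -0.03, -0.005], [-0.088, 0, 0], 255],
  [[0, -0.07, -0.012], [-0.088, 0, 0], 255],
  [[0, -0.11, -0.018], [-0.088, 0, 0], 255],
  [[0, -0.15, -0.025], [-0.088, 0, 0], 255],
  [[0, -0.18, -0.03], [-0.088, 0, 0], 255],
  [[0, -0.194, -0.032], [-0.088, 0, 0], 255],
  [[0, -0.194, -0.032], [-0.088, 0, 0], 255],
  [[0, -0.194, -0.032], [-0.088, 0, 0], 255],
])

```text
time_s: 13.0
tcp_pos: [588.0, -96.4, 60.8]
eef_rot: [[-0.001, 0.196, -0.981], [-0.0, -0.981, -0.196], [-1.0, -0.0, 0.001]]
ft_force: [0.5, -1.2, -5.4]
width: 0.187
```

```bash
python3 - <<'E'
from look import *
mv((588.6,-95.5,21),-78.7)
look('11',(190,130,310,230))
mv((588.6,-95.5,21),-78.7)
E
```

```text
cur [587.9888 -96.4482  60.795 ] head -78.67749670750399 shift [0.0398, -0.0008, -0.0008] turn [0.0004, 0.001, 0.0002] t 13.0 ft [ 0.4653 -1.2181 -5.3603] w 0.1866070152704538
cur [588.1509 -97.1668  61.1469] head -78.75258626342233 shift [0.0401, -0.0015, -0.0008] turn [-0.0009, 0.0004, -0.0] t 13.1 ft [-0.0868  0.0195 -4.9658] w 0.18583887821366205
```

View pics/side11z.png

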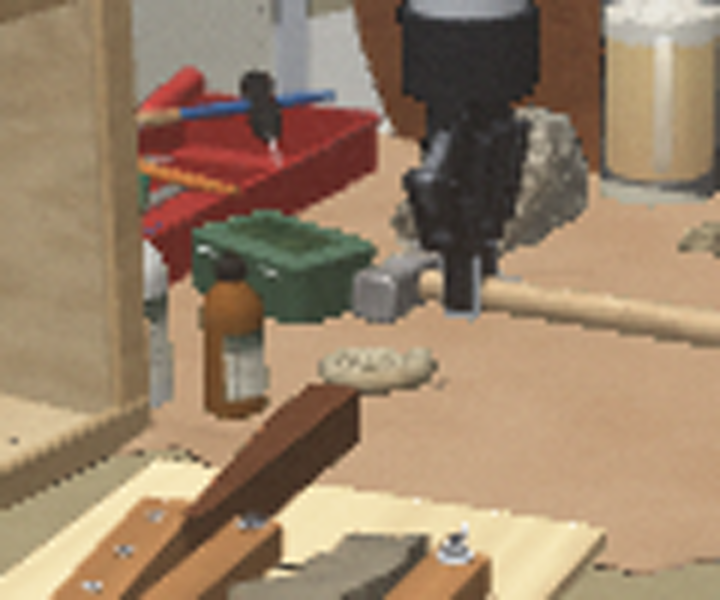

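View pics/top11z.png

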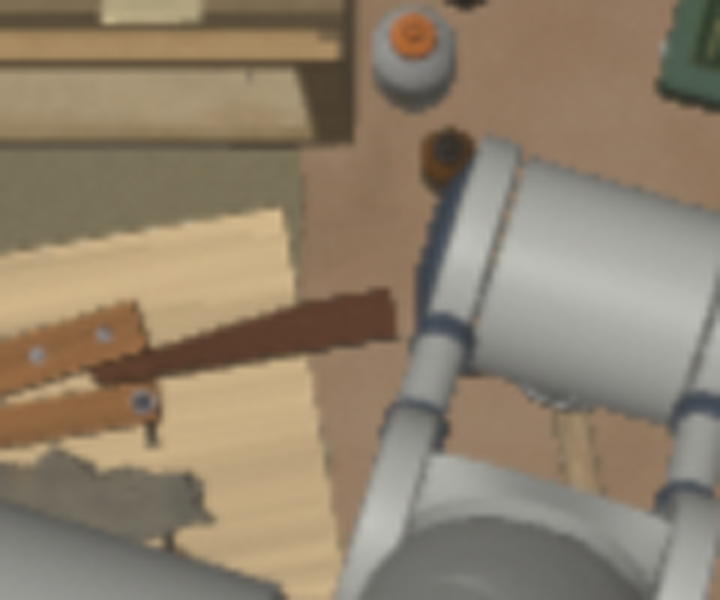

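```bash
python3 - <<'E'
from mv import *
import pickle
B=(524.8,186.3,.1973)
c,s=np.cos(B[2]),np.sin(B[2]);R=np.array([[c,-s],[s,c]])
T=pickle.load(open('top11.pkl','rb'));S=pickle.load(open('side11.pkl','rb'))
for U in ((390,290),(398,339),(93,372)):
  w=ray(T,(np.array(U)+.5)/6-.5+[190,130],44);print('wedge',w,R.T@(w[:2]-B[:2]))
w=ray(S,(np.array((372,297))+.5)/6-.5+[190,130],74);print('face',w,R.T@(w[:2]-B[:2]))
g=np.array([588.2,-97]);f=g+[30.4,54.5];print(f,R.T@(f-B[:2]))
E
```

```text
wedge [623.5931   5.6839  44.    ] [  61.4717 -196.4777]
wedge [593.8348  -0.0632  44.    ] [  31.1641 -196.28  ]
wedge [568.4488 184.4531  44.    ] [ 42.4399 -10.3672]
face [630.6425 -59.9439  74.    ] [  55.5198 -262.2142]
[618.6 -42.5] [  47.1303 -242.748 ]
```

>>> send_rows([
  [[0.02, 0, 0], [0, 0, 0], 255],
  [[0.035, 0, 0], [0, 0, 0], 255],
  [[0.04, 0, 0], [0, 0, 0], 255],
  [[0.04, -0.01, 0], [0, 0, 0], 255],
  [[0.04, -0.02, 0], [0, 0, 0], 255],
  [[0.04, -0.03, 0], [0, 0, 0], 255],
  [[0.04, -0.03, 0], [0, 0, 0], 255],
])

```text
time_s: 13.8
tcp_pos: [582.1, -65.1, 22.2]
eef_rot: [[0.0, 0.197, -0.98], [0.0, -0.98, -0.197], [-1.0, -0.0, -0.0]]
ft_force: [-0.9, -0.5, -4.7]
width: 0.187
```

```bash
python3 - <<'E'
from look import *
mv((588.6,-95.5,21),-78.7)
look('12',(190,130,310,230))
mv((588.6,-95.5,21),-78.7)
E
```

```text
cur [582.117  -65.0546  22.1628] head -78.61824271319617 shift [0.0012, 0.0311, -0.0003] turn [0.0014, -0.0002, 0.0001] t 13.8 ft [-0.8638 -0.4889 -4.7209] w 0.18659197757602428
cur [582.589  -66.2737  22.049 ] head -78.64075641005275 shift [0.0011, 0.0298, -0.0001] turn [0.001, -0.0006, -0.0004] t 13.9 ft [ 0.1837 -0.6993 -5.0147] w 0.18969006140171218
```

View pics/side12z.png

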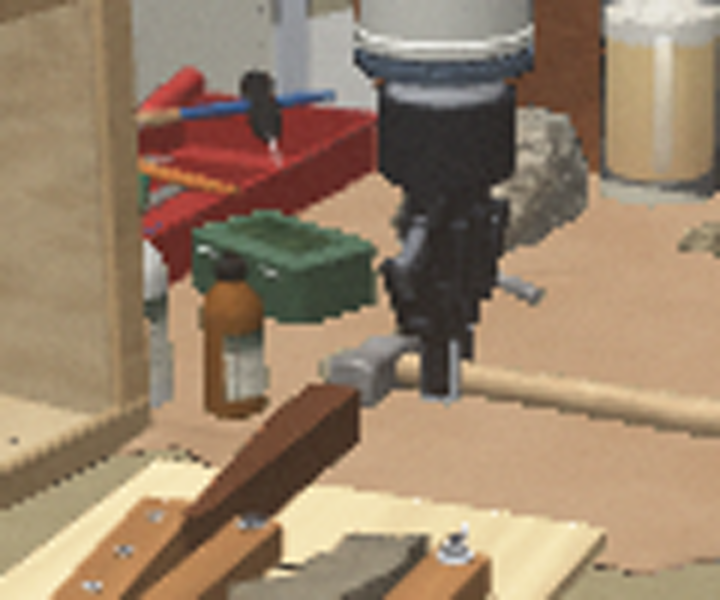

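View pics/top12z.png

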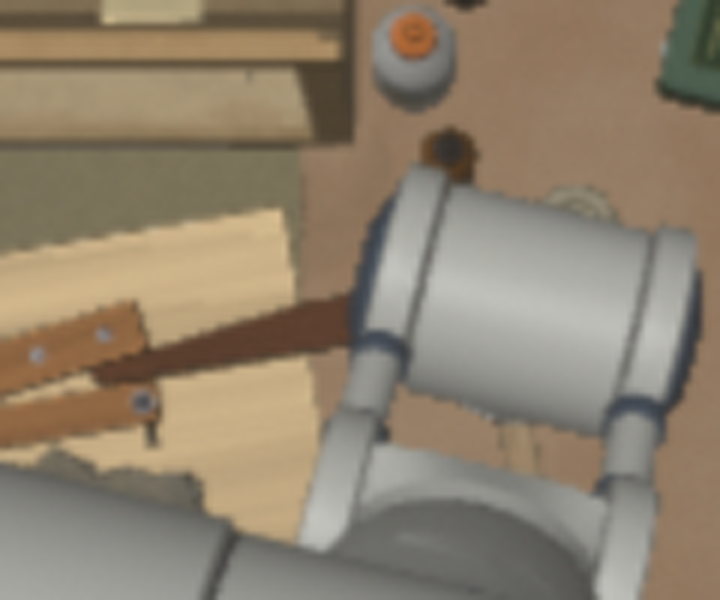

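>>> send_rows([
  [[0, -0.004, 0], [0, 0, 0], 255],
  [[0, -0.008, 0], [0, 0, 0], 255],
  [[0, -0.012, 0], [0, 0, 0], 255],
  [[0, -0.015, 0], [0, 0, 0], 255],
  [[0, -0.018, 0], [0, 0, 0], 255],
  [[0, -0.021, 0], [0, 0, 0], 255],
  [[0, -0.024, 0], [0, 0, 0], 255],
  [[0, -0.027, 0], [0, 0, 0], 255],
])

```text
time_s: 14.7
tcp_pos: [577.1, -40.0, 21.6]
eef_rot: [[0.0, 0.196, -0.981], [-0.0, -0.981, -0.196], [-1.0, 0.0, -0.0]]
ft_force: [0.1, -2.3, -4.5]
width: 0.19
```

```bash
python3 - <<'E'
from look import *
mv((588.6,-95.5,21),-78.7)
look('13',(170,150,290,250))
E
```

```text
cur [577.0573 -40.0097  21.5896] head -78.70364037739193 shift [0.0006, 0.0567, -0.0004] turn [-0.0001, -0.0, -0.0] t 14.7 ft [ 0.1226 -2.3198 -4.5472] w 0.1901903520290123
```

View pics/side13z.png

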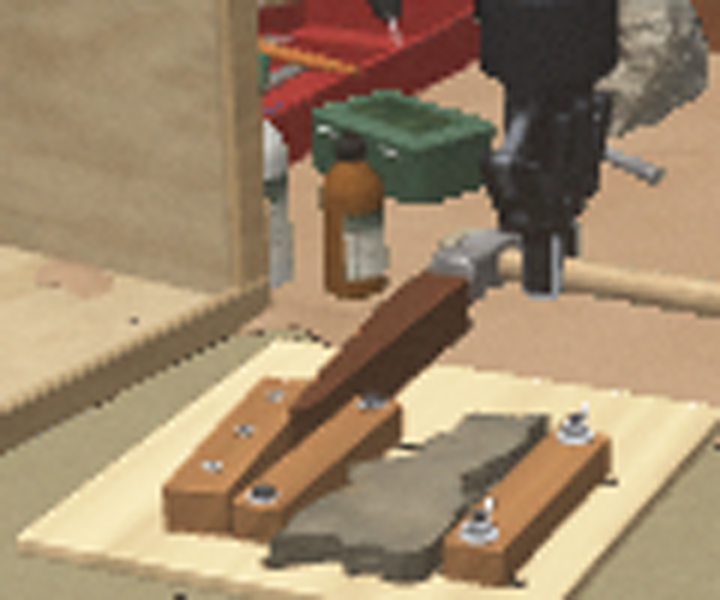

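View pics/top13z.png

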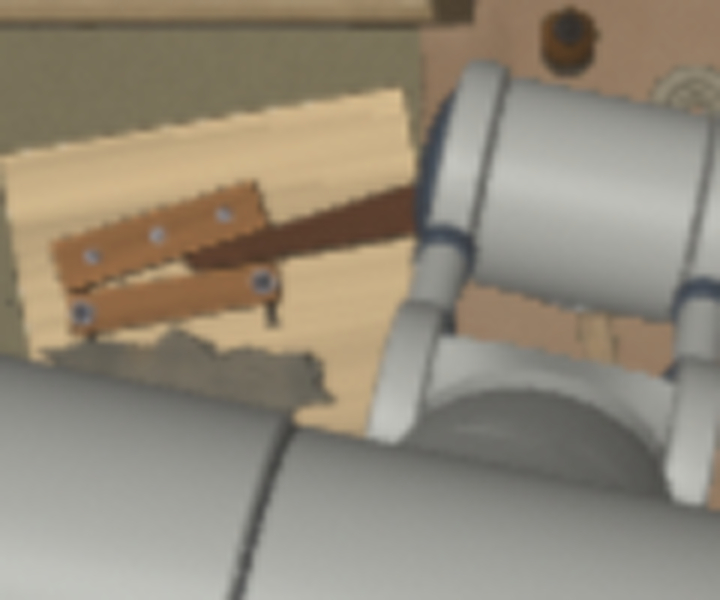

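>>> send_rows([
  [[0, -0.0015, 0], [0, 0, 0], 255],
  [[0, -0.003, 0], [0, 0, 0], 255],
  [[0, -0.0045, 0], [0, 0, 0], 255],
  [[0, -0.006, 0], [0, 0, 0], 255],
  [[0, -0.0075, 0], [0, 0, 0], 255],
  [[0, -0.009, 0], [0, 0, 0], 255],
])

```text
time_s: 15.4
tcp_pos: [575.3, -31.3, 21.6]
eef_rot: [[-0.0, 0.196, -0.981], [-0.0, -0.981, -0.196], [-1.0, 0.0, 0.0]]
ft_force: [0.2, -2.5, -5.2]
width: 0.184
```

>>> send_rows([
  [[0, -0.0015, 0], [0, 0, 0], 255],
  [[0, -0.003, 0], [0, 0, 0], 255],
  [[0, -0.0045, 0], [0, 0, 0], 255],
  [[0, -0.006, 0], [0, 0, 0], 255],
])

```text
time_s: 15.8
tcp_pos: [574.1, -25.4, 21.6]
eef_rot: [[-0.0, 0.196, -0.981], [0.0, -0.981, -0.196], [-1.0, -0.0, 0.0]]
ft_force: [-0.3, -3.4, -5.5]
width: 0.188
```

>>> send_rows([
  [[0, -0.001, 0], [0, 0, 0], 255],
  [[0, -0.002, 0], [0, 0, 0], 255],
  [[0, -0.003, 0], [0, 0, 0], 255],
  [[0, -0.004, 0], [0, 0, 0], 255],
])

```text
time_s: 16.2
tcp_pos: [573.3, -21.8, 21.6]
eef_rot: [[-0.0, 0.196, -0.981], [-0.0, -0.981, -0.196], [-1.0, 0.0, 0.0]]
ft_force: [-0.8, -6.8, -4.4]
width: 0.191
```

>>> send_rows([
  [[0, -0.001, 0], [0, 0, 0], 255],
  [[0, -0.002, 0], [0, 0, 0], 255],
  [[0, -0.003, 0], [0, 0, 0], 255],
  [[0, -0.004, 0], [0, 0, 0], 255],
])

```text
time_s: 16.6
tcp_pos: [572.5, -18.0, 21.6]
eef_rot: [[-0.0, 0.196, -0.981], [-0.0, -0.981, -0.196], [-1.0, 0.0, 0.0]]
ft_force: [-1.0, -7.5, -4.7]
width: 0.188
```

```bash
python3 - <<'E'
from look import *
mv((588.6,-95.5,21),-78.7)
look('14',(170,150,290,250))
E
```

```text
cur [572.4597 -17.9758  21.5859] head -78.70414516547635 shift [0.0006, 0.0792, -0.0006] turn [-0.0001, 0.0003, -0.0004] t 16.6 ft [-0.9785 -7.5276 -4.7404] w 0.1876992640994197
```

View pics/side14z.png

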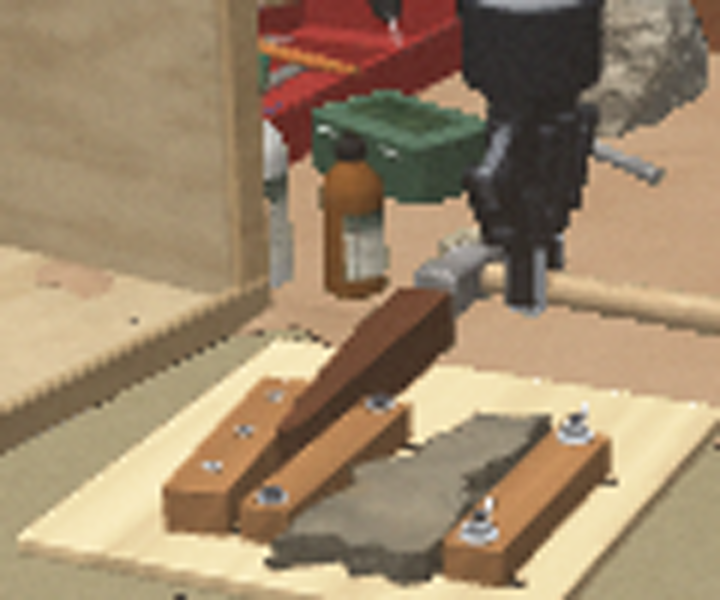

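View pics/top14z.png

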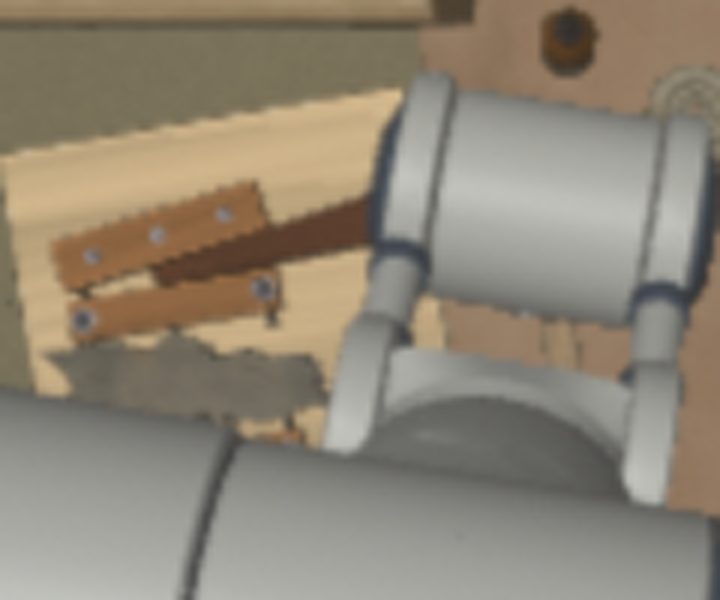

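>>> send_rows([
  [[0, -0.001, 0], [0, 0, 0], 255],
  [[0, -0.002, 0], [0, 0, 0], 255],
  [[0, -0.003, 0], [0, 0, 0], 255],
  [[0, -0.004, 0], [0, 0, 0], 255],
])

```text
time_s: 17.1
tcp_pos: [571.6, -14.0, 21.5]
eef_rot: [[-0.0, 0.196, -0.981], [-0.0, -0.981, -0.196], [-1.0, 0.0, 0.0]]
ft_force: [-0.4, -8.4, -5.1]
width: 0.186
```

>>> send_rows([
  [[0, -0.001, 0], [0, 0, 0], 255],
  [[0, -0.002, 0], [0, 0, 0], 255],
  [[0, -0.003, 0], [0, 0, 0], 255],
  [[0, -0.004, 0], [0, 0, 0], 255],
])

```text
time_s: 17.5
tcp_pos: [570.8, -10.2, 21.6]
eef_rot: [[-0.0, 0.196, -0.981], [-0.0, -0.981, -0.196], [-1.0, 0.0, 0.0]]
ft_force: [-1.4, -8.4, -4.0]
width: 0.184
```

>>> send_rows([
  [[0, -0.001, 0], [0, 0, 0], 255],
  [[0, -0.002, 0], [0, 0, 0], 255],
  [[0, -0.003, 0], [0, 0, 0], 255],
  [[0, -0.004, 0], [0, 0, 0], 255],
])

```text
time_s: 17.9
tcp_pos: [570.0, -6.1, 21.5]
eef_rot: [[-0.0, 0.196, -0.981], [-0.0, -0.981, -0.196], [-1.0, 0.0, 0.0]]
ft_force: [-1.7, -3.6, -3.7]
width: 0.191
```

>>> send_rows([
  [[0, -0.001, 0], [0, 0, 0], 255],
  [[0, -0.002, 0], [0, 0, 0], 255],
  [[0, -0.003, 0], [0, 0, 0], 255],
])

```text
time_s: 18.2
tcp_pos: [569.6, -2.8, 21.6]
eef_rot: [[-0.0, 0.196, -0.981], [0.0, -0.981, -0.196], [-1.0, -0.0, 0.0]]
ft_force: [-0.8, -3.6, -5.0]
width: 0.188
```

```bash
python3 - <<'E'
from look import *
mv((588.6,-95.5,21),-78.7)
look('15',(170,150,290,250))
E
```

```text
cur [569.5725  -2.7782  21.5684] head -78.70040263973853 shift [0.0006, 0.0947, -0.0005] turn [-0.0, 0.0001, 0.0001] t 18.2 ft [-0.7723 -3.6427 -5.0266] w 0.18813423536558688
```

View pics/side15z.png

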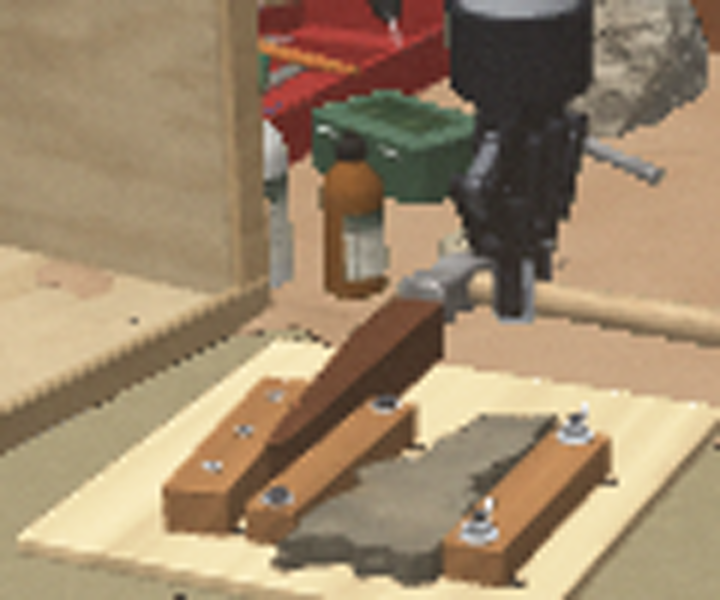

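>>> send_rows([
  [[0, -0.001, 0], [0, 0, 0], 255],
  [[0, -0.002, 0], [0, 0, 0], 255],
  [[0, -0.003, 0], [0, 0, 0], 255],
])

```text
time_s: 18.6
tcp_pos: [569.0, 0.1, 21.6]
eef_rot: [[-0.0, 0.196, -0.981], [0.0, -0.981, -0.196], [-1.0, -0.0, 0.0]]
ft_force: [-1.2, -2.4, -5.8]
width: 0.185
```

>>> send_rows([
  [[0, -0.001, 0], [0, 0, 0], 255],
  [[0, -0.002, 0], [0, 0, 0], 255],
  [[0, -0.003, 0], [0, 0, 0], 255],
])

```text
time_s: 18.9
tcp_pos: [568.4, 3.0, 21.6]
eef_rot: [[-0.0, 0.196, -0.981], [0.0, -0.981, -0.196], [-1.0, -0.0, 0.0]]
ft_force: [-0.1, -2.5, -4.9]
width: 0.187
```

>>> send_rows([
  [[0, -0.001, 0], [0, 0, 0], 255],
  [[0, -0.002, 0], [0, 0, 0], 255],
  [[0, -0.003, 0], [0, 0, 0], 255],
])

```text
time_s: 19.2
tcp_pos: [567.9, 6.0, 21.6]
eef_rot: [[0.0, 0.196, -0.981], [0.0, -0.981, -0.196], [-1.0, -0.0, -0.0]]
ft_force: [-0.1, -2.5, -5.4]
width: 0.191
```

```bash
python3 - <<'E'
from look import *
mv((588.6,-95.5,21),-78.7)
look('16',(170,150,290,250))
E
```

```text
cur [567.865    5.9799  21.5855] head -78.69932352484925 shift [0.0006, 0.1036, -0.0004] turn [0.0, -0.0, 0.0] t 19.2 ft [-0.0667 -2.5048 -5.4098] w 0.19089713265807212
```

View pics/side16z.png

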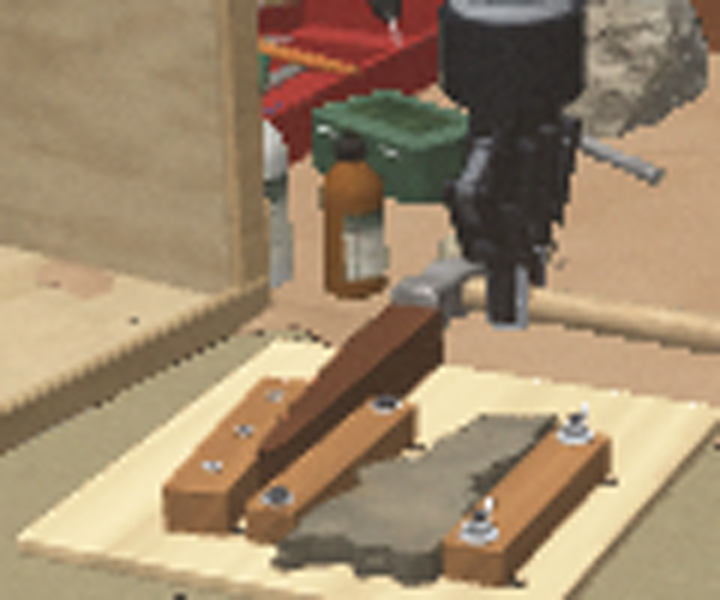

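View pics/top16z.png

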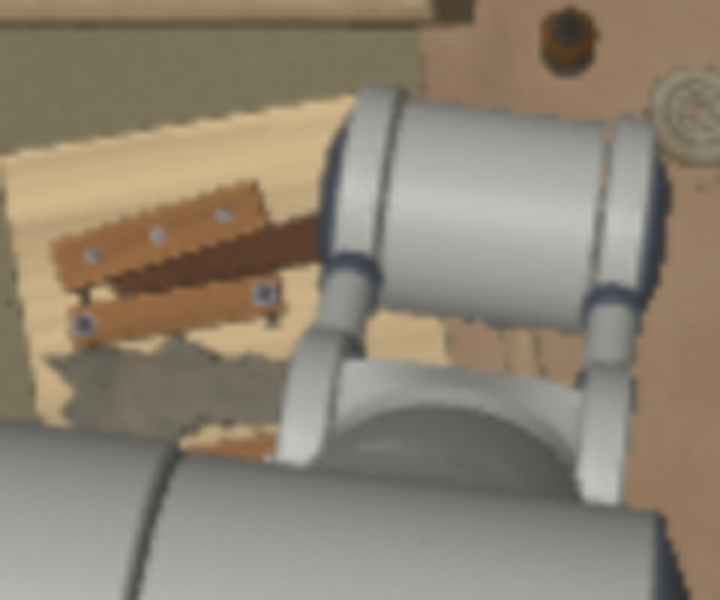

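```bash
python3 - <<'E'
from mv import *
import pickle
B=(524.8,186.3,.1973)
c,s=np.cos(B[2]),np.sin(B[2]);R=np.array([[c,-s],[s,c]])
Ts={k:pickle.load(open(f'top{k}.pkl','rb')) for k in ('7','14','15','16')};Ss={k:pickle.load(open(f'side{k}.pkl','rb')) for k in ('7','14','15','16')}
def pr(nm,p,U,z):
  w=ray(p,(np.array(U)+.5)/6-.5+[170,150],z);print(nm,(R.T@(w[:2]-B[:2])).round(1))
pr('tip14',Ts['14'],(150,280),44);pr('tip16',Ts['16'],(107,290),44)
pr('side tip14',Ss['14'],(280,437),44);pr('15',Ss['15'],(270,447),44);pr('16',Ss['16'],(260,456),44)
pr('jaw mouth top7',Ts['7'],(278,262),32);pr('14',Ts['14'],(278,268),32);pr('16',Ts['16'],(280,272),32)
pr('side head -x top14',Ss['14'],(455,305),44);pr('15',Ss['15'],(443,314),44);pr('16',Ss['16'],(443,316),44)
# strips
rows=[]
for k in ('7','14','15','16'):
  a=cv2.cvtColor(Ss[k]['image'],cv2.COLOR_RGB2BGR)[190:240,195:250]
  rows.append(cv2.resize(a,None,fx=7,fy=6,interpolation=cv2.INTER_CUBIC))
cv2.imwrite('pics/cmp.png',np.vstack([np.hstack(rows[:2]),np.hstack(rows[2:])]))
rows=[]
for k in ('7','14','15','16'):
  a=cv2.cvtColor(Ts[k]['image'],cv2.COLOR_RGB2BGR)[175:220,175:230]
  rows.append(cv2.resize(a,None,fx=7,fy=6.5,interpolation=cv2.INTER_CUBIC))
cv2.imwrite('pics/cmpt.png',np.vstack([np.hstack(rows[:2]),np.hstack(rows[2:])]))
E
```

```text
tip14 [32. 30.]
tip16 [30.4 56.7]
side tip14 [32.5 34.8]
15 [31.5 46.5]
16 [31.1 57. ]
jaw mouth top7 [ 30.8 -47.1]
14 [ 27.2 -46.5]
16 [ 24.6 -47.3]
side head -x top14 [  26.1 -146.9]
15 [  26.6 -133.1]
16 [  25.5 -130.6]
```

View pics/cmp.png

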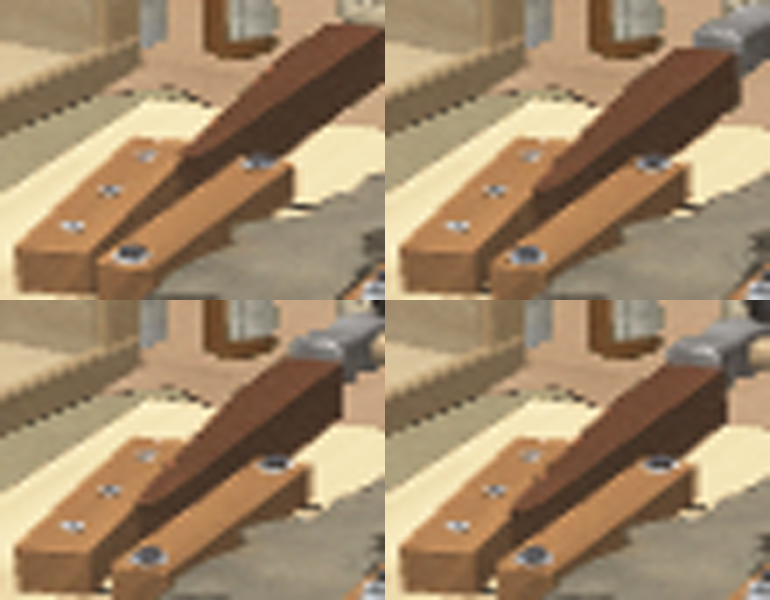

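View pics/cmpt.png

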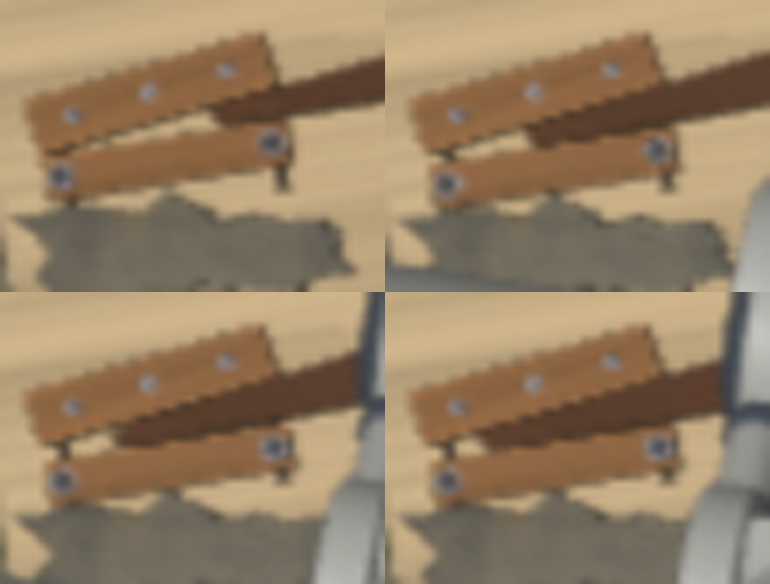

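>>> send_rows([
  [[0, -0.001, 0], [0, 0, 0], 255],
  [[0, -0.002, 0], [0, 0, 0], 255],
  [[0, -0.003, 0], [0, 0, 0], 255],
])

```text
time_s: 19.6
tcp_pos: [567.3, 8.9, 21.6]
eef_rot: [[-0.0, 0.196, -0.981], [-0.0, -0.981, -0.196], [-1.0, 0.0, 0.0]]
ft_force: [-1.3, -1.1, -6.0]
width: 0.185
```

>>> send_rows([
  [[0, -0.001, 0], [0, 0, 0], 255],
  [[0, -0.002, 0], [0, 0, 0], 255],
  [[0, -0.003, 0], [0, 0, 0], 255],
])

```text
time_s: 19.9
tcp_pos: [566.6, 11.9, 21.6]
eef_rot: [[-0.0, 0.196, -0.981], [0.0, -0.981, -0.196], [-1.0, -0.0, 0.0]]
ft_force: [-1.3, -1.5, -5.3]
width: 0.185
```

```bash
python3 - <<'E'
from look import *
mv((588.6,-95.5,21),-78.7)
look('17',(170,150,290,250))
E
```

```text
cur [566.6352  11.8705  21.5636] head -78.70038170368527 shift [0.0006, 0.1096, -0.0005] turn [-0.0, 0.0001, 0.0001] t 19.9 ft [-1.3023 -1.4975 -5.3105] w 0.18528363077579302
```

View pics/side17z.png

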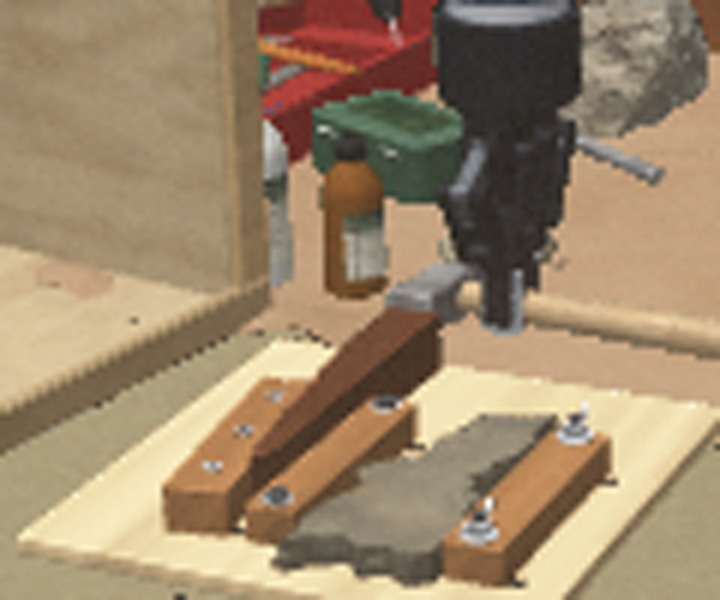

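View pics/top17z.png

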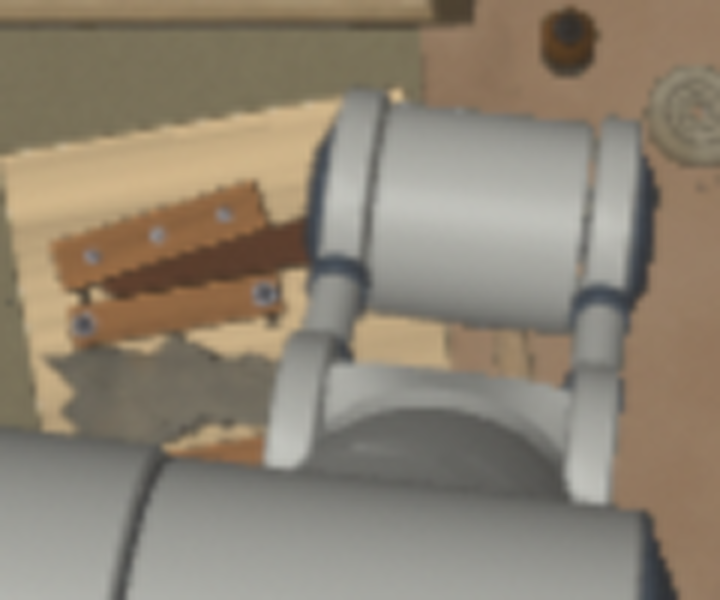

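```bash
cat > jaw.py <<'E'
from mv import *
import pickle,sys
B=(524.8,186.3,.1973)
c,s=np.cos(B[2]),np.sin(B[2]);R=np.array([[c,-s],[s,c]])
def w2b(w): return R.T@(w[:2]-B[:2])
def track(n,ref,k,pts,r=5,zz=34):
    a=pickle.load(open(f'{n}{ref}.pkl','rb'));b=pickle.load(open(f'{n}{k}.pkl','rb'))
    ga=a['image'].mean(2).astype(np.float32);gb=b['image'].mean(2).astype(np.float32)
    f=8
    for U in pts:
        u=np.round((np.array(U)+.5)/6-.5+[170,150]).astype(int)
        t=cv2.resize(ga[u[1]-r:u[1]+r+1,u[0]-r:u[0]+r+1],None,fx=f,fy=f,interpolation=cv2.INTER_CUBIC)
        R2=r+5
        S=cv2.resize(gb[u[1]-R2:u[1]+R2+1,u[0]-R2:u[0]+R2+1],None,fx=f,fy=f,interpolation=cv2.INTER_CUBIC)
        m=cv2.matchTemplate(S,t,cv2.TM_CCOEFF_NORMED);_,v,_,l=cv2.minMaxLoc(m)
        d=(np.array(l)/f-5)
        print(n,ref,k,'px',d,'score',round(v,2),'mm',w2b(ray(b,u+d,zz))-w2b(ray(a,u,zz)))
E
python3 - <<'E'
from jaw import *
for k in ('14','15','16','17'):
    track('side','7',k,[(372,402),(262,492)],3)
    track('top','7',k,[(263,282),(82,313)],3)
E
```

```text
side 7 14 px [ 1.25 -0.25] score 0.87 mm [-2.61   -2.9757]
side 7 14 px [1.625 0.125] score 0.85 mm [-4.5018 -0.9277]
top 7 14 px [0.125 1.25 ] score 0.66 mm [-4.6039  0.2807]
top 7 14 px [0.125 1.375] score 0.95 mm [-5.0534  0.3271]
side 7 15 px [1.25  0.625] score 0.81 mm [-5.4103  2.7534]
side 7 15 px [2.375 0.5  ] score 0.8 mm [-7.5219  0.4113]
top 7 15 px [0.25 2.  ] score 0.66 mm [-7.3961  0.2685]
top 7 15 px [0.375 2.125] score 0.96 mm [-7.9206 -0.1511]
side 7 16 px [1.75 0.5 ] score 0.86 mm [-6.3732  1.406 ]
side 7 16 px [2.5   0.375] score 0.8 mm [-7.4671 -0.4088]
top 7 16 px [0.25  2.125] score 0.65 mm [-7.8486  0.3417]
top 7 16 px [0.375 2.125] score 0.96 mm [-7.9206 -0.1511]
side 7 17 px [1.75 0.5 ] score 0.86 mm [-6.3732  1.406 ]
side 7 17 px [2.375 0.5  ] score 0.8 mm [-7.5219  0.4113]
top 7 17 px [0.25  2.125] score 0.65 mm [-7.8486  0.3417]
top 7 17 px [0.375 2.125] score 0.96 mm [-7.9206 -0.1511]
```

>>> send_rows([
  [[0, -0.001, 0], [0, 0, 0], 255],
  [[0, -0.002, 0], [0, 0, 0], 255],
  [[0, -0.003, 0], [0, 0, 0], 255],
])

```text
time_s: 20.3
tcp_pos: [566.0, 14.7, 21.6]
eef_rot: [[-0.0, 0.196, -0.981], [-0.0, -0.981, -0.196], [-1.0, 0.0, 0.0]]
ft_force: [-0.8, -6.2, -5.4]
width: 0.188
```

>>> send_rows([
  [[0, -0.001, 0], [0, 0, 0], 255],
  [[0, -0.002, 0], [0, 0, 0], 255],
])

```text
time_s: 20.5
tcp_pos: [565.5, 16.2, 21.6]
eef_rot: [[-0.0, 0.196, -0.981], [-0.001, -0.981, -0.196], [-1.0, 0.001, 0.001]]
ft_force: [-2.1, -12.0, -3.9]
width: 0.185
```

>>> send_rows([
  [[0, -0.001, 0], [0, 0, 0], 255],
  [[0, -0.002, 0], [0, 0, 0], 255],
])

```text
time_s: 20.7
tcp_pos: [565.0, 17.4, 21.5]
eef_rot: [[-0.001, 0.196, -0.981], [-0.002, -0.981, -0.196], [-1.0, 0.001, 0.001]]
ft_force: [-3.7, -20.8, -4.7]
width: 0.186
```

>>> send_rows([
  [[0, 0.006, 0], [0, 0, 0], 255],
  [[0, 0.012, 0], [0, 0, 0], 255],
  [[0, 0.012, 0], [0, 0, 0], 255],
])

```text
time_s: 21.0
tcp_pos: [568.1, 6.3, 21.6]
eef_rot: [[0.001, 0.195, -0.981], [0.0, -0.981, -0.195], [-1.0, 0.0, -0.001]]
ft_force: [0.9, 0.3, -4.6]
width: 0.188
```

```bash
python3 - <<'E'
from look import *
look('18',(170,150,290,250))
mv((588.6,-95.5,21),-78.7)
from jaw import *
track('side','7','18',[(372,402),(262,492)],3)
track('top','7','18',[(263,282),(82,313)],3)
E
```

```text
cur [567.7328   6.8224  21.572 ] head -78.72344960501647 shift [0.0006, 0.1044, -0.0005] turn [-0.0004, -0.0001, 0.0001] t 21.1 ft [-0.5785  0.5712 -4.7793] w 0.1893678196684934
side 7 18 px [1.75 0.75] score 0.86 mm [-7.168   3.0362]
side 7 18 px [2.625 0.375] score 0.78 mm [-7.7839 -0.5336]
top 7 18 px [0.25  2.125] score 0.61 mm [-7.8486  0.3417]
top 7 18 px [0.25 2.25] score 0.95 mm [-8.2959  0.371 ]
```

View pics/side18z.png

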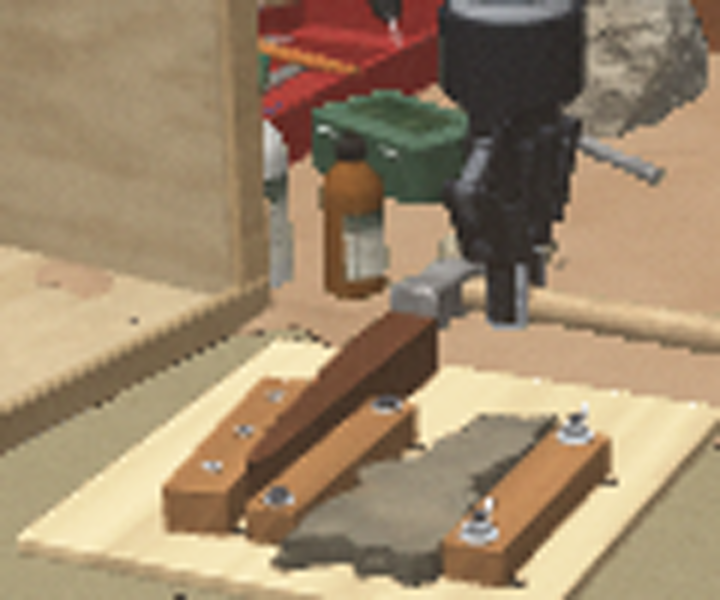

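View pics/top18z.png

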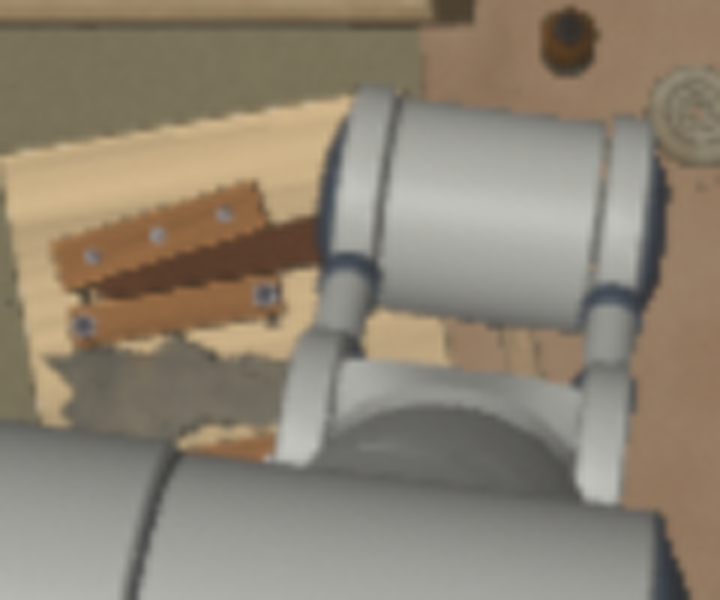

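>>> send_rows([
  [[0, -0.006, 0], [0, 0, 0], 255],
  [[0, -0.009, 0], [0, 0, 0], 255],
  [[0, -0.011, 0], [0, 0, 0], 255],
  [[0, -0.012, 0], [0, 0, 0], 255],
  [[0, -0.0123, 0], [0, 0, 0], 255],
])

```text
time_s: 21.6
tcp_pos: [565.1, 17.8, 21.6]
eef_rot: [[-0.0, 0.197, -0.98], [-0.002, -0.98, -0.197], [-1.0, 0.002, 0.001]]
ft_force: [-1.5, -21.0, -3.3]
width: 0.184
```

>>> send_rows([
  [[0, -0.0004, 0], [0, 0, 0], 255],
  [[0, -0.0006, 0], [0, 0, 0], 255],
])

```text
time_s: 21.8
tcp_pos: [564.9, 18.0, 21.6]
eef_rot: [[-0.0, 0.196, -0.981], [-0.002, -0.981, -0.196], [-1.0, 0.002, 0.001]]
ft_force: [-2.0, -23.7, -4.4]
width: 0.184
```

>>> send_rows([
  [[0, 0.004, 0], [0, 0, 0], 255],
  [[0, 0.009, 0], [0, 0, 0], 255],
  [[0, 0.009, 0], [0, 0, 0], 255],
])

```text
time_s: 22.1
tcp_pos: [567.1, 10.4, 21.6]
eef_rot: [[0.0, 0.196, -0.981], [0.0, -0.981, -0.196], [-1.0, 0.0, -0.0]]
ft_force: [0.1, -1.1, -4.7]
width: 0.19
```

>>> send_rows([
  [[0, -0.005, 0], [0, 0, 0], 255],
  [[0, -0.0075, 0], [0, 0, 0], 255],
  [[0, -0.009, 0], [0, 0, 0], 255],
  [[0, -0.0094, 0], [0, 0, 0], 255],
  [[0, -0.0094, 0], [0, 0, 0], 255],
])

```text
time_s: 22.6
tcp_pos: [564.9, 18.5, 21.6]
eef_rot: [[-0.0, 0.196, -0.981], [-0.002, -0.981, -0.196], [-1.0, 0.002, 0.001]]
ft_force: [-1.8, -25.3, -4.7]
width: 0.191
```

>>> send_rows([
  [[0, 0.006, 0], [0, 0, 0], 255],
  [[0, 0.008, 0], [0, 0, 0], 255],
  [[0, 0.008, 0], [0, 0, 0], 255],
  [[0, 0.003, 0], [0, 0, 0], 255],
  [[0, 0.001, 0], [0, 0, 0], 255],
  [[0, 0.0, 0], [0, 0, 0], 255],
  [[0, 0.0, 0], [0, 0, 0], 255],
])

```text
time_s: 23.3
tcp_pos: [564.9, 18.6, 21.6]
eef_rot: [[-0.0, 0.196, -0.981], [-0.002, -0.981, -0.196], [-1.0, 0.002, 0.001]]
ft_force: [-1.5, -25.3, -4.1]
width: 0.187
```

>>> send_rows([
  [[0, 0.01, 0], [0, 0, 0], 255],
  [[0, 0.03, 0], [0, 0, 0], 255],
  [[0, 0.06, 0], [0, 0, 0], 255],
  [[0, 0.08, 0], [0, 0, 0], 255],
  [[-0.04, 0.11, 0], [0, 0, 0], 255],
  [[-0.04, 0.14, 0], [0, 0, 0], 255],
  [[-0.04, 0.14, 0], [0, 0, 0], 255],
])

```text
time_s: 24.0
tcp_pos: [594.3, -120.5, 62.8]
eef_rot: [[0.004, 0.194, -0.981], [-0.002, -0.981, -0.194], [-1.0, 0.002, -0.003]]
ft_force: [-0.8, 1.0, -7.1]
width: 0.19
```

```bash
python3 - <<'E'
from look import *
look('19',(170,150,290,250))
mv((588.6,-95.5,21),-78.7)
from jaw import *
track('side','7','19',[(372,402),(262,492)],3)
track('top','7','19',[(263,282),(82,313)],3)
E
```

```text
cur [ 592.34   -117.5146   61.5046] head -78.75928191220677 shift [0.0405, -0.0223, -0.0006] turn [-0.001, 0.0001, 0.0004] t 24.1 ft [-0.4638  1.6088 -5.259 ] w 0.185406332994305
side 7 19 px [1.75 0.75] score 0.86 mm [-7.168   3.0362]
side 7 19 px [2.5 0.5] score 0.78 mm [-7.8386  0.2866]
top 7 19 px [0.25 2.25] score 0.59 mm [-8.301   0.4149]
top 7 19 px [0.375 2.125] score 0.93 mm [-7.9206 -0.1511]
```

View pics/side19z.png

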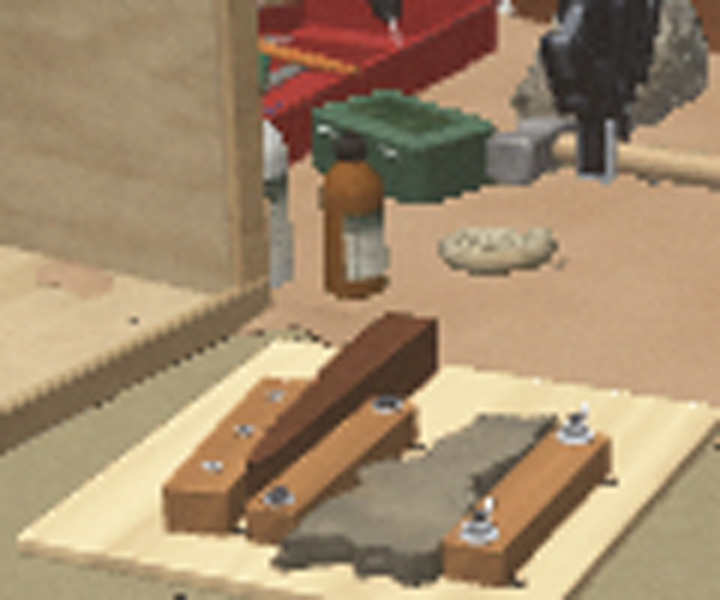

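View pics/top19.png

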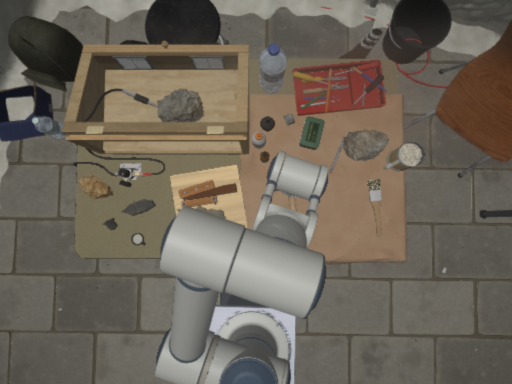

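Another tap gave the same force (25 N) at the same spot, so the wedge is seated. Next I'll lay the hammer back where it was.

```bash
python3 - <<'E'
from mv import *
mv((577.8,-292.3,61.5),-83.7)
E
```

```text
cur [ 592.34   -117.5146   61.5046] head -78.75928191220677 shift [-0.0001, 0.1686, 0.0483] turn [0.0862, 0.0001, 0.0004] t 24.1 ft [-0.4638  1.6088 -5.259 ] w 0.185406332994305
```

>>> send_rows([
  [[0, 0.03, 0.01], [0.086, 0, 0], 255],
  [[0, 0.07, 0.02], [0.086, 0, 0], 255],
  [[0, 0.11, 0.03], [0.086, 0, 0], 255],
  [[0, 0.14, 0.04], [0.086, 0, 0], 255],
  [[0, 0.16, 0.048], [0.086, 0, 0], 255],
  [[0, 0.168, 0.048], [0.086, 0, 0], 255],
  [[0, 0.168, 0.048], [0.086, 0, 0], 255],
])

```text
time_s: 24.8
tcp_pos: [578.4, -291.3, 61.1]
eef_rot: [[-0.0, 0.111, -0.994], [0.001, -0.994, -0.111], [-1.0, -0.001, 0.0]]
ft_force: [-0.6, 0.2, -4.8]
width: 0.189
```

>>> send_rows([
  [[0.02, 0, 0], [0, 0, 0], 255],
  [[0.035, 0, 0], [0, 0, 0], 255],
  [[0.045, 0, 0], [0, 0, 0], 255],
  [[0.05, 0, 0], [0, 0, 0], 255],
  [[0.054, 0, 0], [0, 0, 0], 255],
  [[0.056, 0, 0], [0, 0, 0], 255],
  [[0.056, 0, 0], [0, 0, 0], 255],
])

```text
time_s: 25.5
tcp_pos: [578.4, -291.6, 5.7]
eef_rot: [[0.0, 0.111, -0.994], [-0.0, -0.994, -0.111], [-1.0, 0.0, -0.0]]
ft_force: [0.8, 0.2, -4.7]
width: 0.183
```

```bash
python3 - <<'E'
from look import *
look('20',(270,130,390,230))
mv((577.8,-292.3,2.5),-83.7)
E
```

```text
cur [ 578.5558 -291.7094    5.9939] head -83.63284171384345 shift [0.0035, 0.0005, 0.0008] turn [0.0012, -0.0005, -0.0004] t 25.6 ft [ 0.9937  0.1468 -5.7823] w 0.1845412141700145
```

View pics/side20z.png

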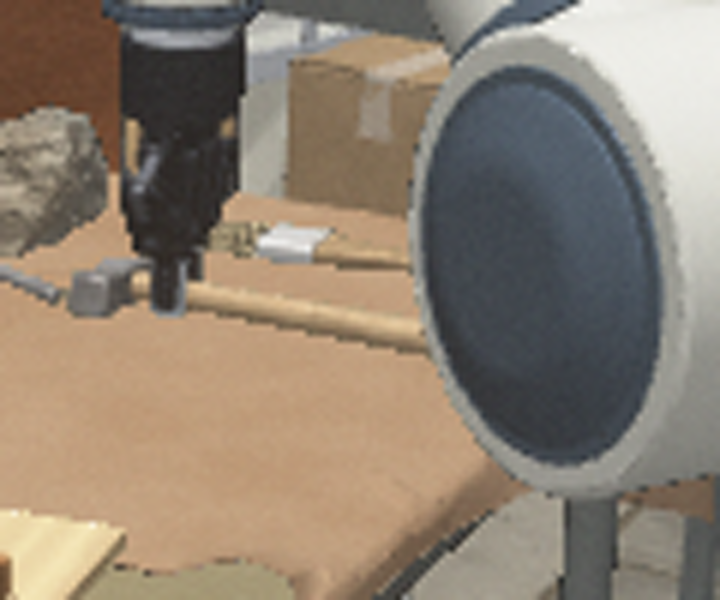

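Still a few mm up. I'll lower the rest by feel.

>>> send_rows([
  [[0.0015, 0, 0], [0, 0, 0], 255],
  [[0.0025, 0, 0], [0, 0, 0], 255],
  [[0.003, 0, 0], [0, 0, 0], 255],
])

```text
time_s: 25.9
tcp_pos: [578.5, -291.6, 2.7]
eef_rot: [[0.0, 0.111, -0.994], [-0.0, -0.994, -0.111], [-1.0, 0.0, -0.0]]
ft_force: [1.8, -0.6, -4.0]
width: 0.187
```

>>> send_rows([
  [[0.0008, 0, 0], [0, 0, 0], 255],
  [[0.0008, 0, 0], [0, 0, 0], 200],
  [[0.0008, 0, 0], [0, 0, 0], 100],
  [[0.0008, 0, 0], [0, 0, 0], 90],
  [[0.0008, 0, 0], [0, 0, 0], 90],
  [[0.0008, 0, 0], [0, 0, 0], 90],
])

```text
time_s: 26.5
tcp_pos: [578.4, -291.6, 1.9]
eef_rot: [[0.0, 0.111, -0.994], [-0.0, -0.994, -0.111], [-1.0, 0.0, -0.0]]
ft_force: [0.4, 0.6, 0.8]
width: 0.646
```

>>> send_rows([
  [[-0.02, 0, 0], [0, 0, 0], 90],
  [[-0.06, 0, 0], [0, 0, 0], 90],
  [[-0.1, 0, 0], [0, 0, 0], 90],
  [[-0.15, 0, 0], [0, 0, 0], 90],
  [[-0.18, 0.05, 0], [0, 0, 0], 90],
  [[-0.18, 0.1, 0], [0, 0, 0], 90],
  [[-0.18, 0.15, 0], [0, 0, 0], 90],
  [[-0.18, 0.18, 0], [0, 0, 0], 90],
])

```text
time_s: 27.3
tcp_pos: [598.1, -473.3, 182.3]
eef_rot: [[0.001, 0.11, -0.994], [-0.001, -0.994, -0.11], [-1.0, 0.001, -0.001]]
ft_force: [-0.3, 0.2, 0.3]
width: 0.646
```

```bash
python3 - <<'E'
from look import *
look('21',(170,130,390,230),3.6)
mv((577.8,-292.3,2.5),-83.7)
E
```

```text
cur [ 597.5842 -475.2536  181.1677] head -83.82986282527366 shift [0.1784, -0.1843, 0.0001] turn [-0.0023, -0.0003, -0.0016] t 27.4 ft [-0.1234  0.4784 -0.3023] w 0.6443899849701074
```

View pics/side21z.png

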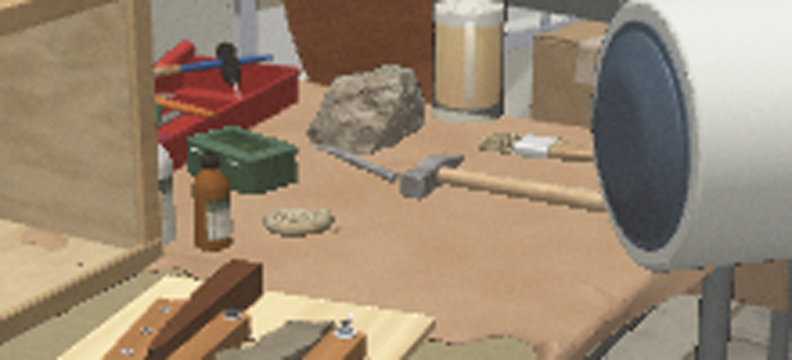

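View pics/top21z.png

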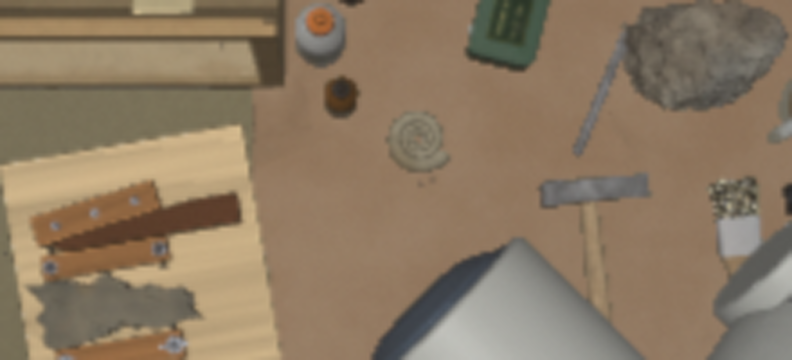

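```bash
python3 -c "
from h import *
print(env.sign_off()); print(env.state()['time_s'])"
```

```text
the job is handed in; nothing more can be done
None
the job is handed in; nothing more can be done
```

The slate is clamped, the hammer lies flat on the bare table at its old spot, and the job was handed in at about 27 s. The hand-in reported no verdict.

- **Wedge set by hand:** I slid the wedge's thin end about 35 mm into the slot, with almost no force on the wrist, then let go and backed off.
- **Driving:** I pressed the hammer's flat face steadily against the wedge until the slate was pinched at about 21 N, then drew it back about 11 mm. Repeat taps reached about 24 N and 25 N. One more tap gave 25.3 N again with no measurable movement, so I stopped.
- **Last pictures:**
  - The wedge sits in the slot and the jaw has moved about 8 mm.
  - The slate is flat on the board.
  - The hammer is clear of the board and the wedge.
  - The bottles, brush and ammonite look unmoved. I did not check the lens in the last close-ups, but nothing went near it.

**Not certain:**
- **Grip on the slate:** I could not measure it directly. I estimate 27–47 N from the tap force and guessed friction, against the 15 N needed and the 80 N cracking limit.
- **Uneven drive:** partway through the first drive the force rose to about 8 N, then fell to 1–2 N while the jaw stood still. I think the wedge was skewed and then straightened. After that the force climbed steadily again.
- **Jaw movement:** the two cameras differ by about 1 mm.

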